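Pour the pills into the medicine case and shut it

ROBOT

A 6-joint arm with a two-finger parallel gripper is mounted at the origin on the work surface. World frame = base frame: x ahead of the robot, y to its left, z up, the work surface at z = 0. Lengths are in m, angles in degrees, forces in N, time in s.
With the tool pointing down it reaches from about 0.35 to 0.875 m from the base axis. Payload 4.2 kg.
Tool frame: the origin (TCP) lies on the front face of the gripper's body, between the roots of the fingers; the fingertips stand 70 mm ahead of it and the grasp point (between the pads) lies 51 mm ahead of it; x points along the fingers, y is the direction in which the jaws open and shut, and the axes are right-handed (so a half turn about x gives the same grasp; the last joint's range is limited). The gripper opens to 87 mm and grips with 3 to 60 N. Pads are 19 mm wide; open, the fingers measure 117 mm over their backs; the gripper's body (75 mm by 190 mm) begins 51 mm behind the grasp point.
Start: joints at [-61.387, 22.042, 0.453, 0, -68.411, -14.817], TCP at [0.149, -0.607, 0.292] pointing down, gripper open.
Joint ranges: [-179.83, 179.83], [-69.29, 118.12], [-61.27, 80.66], [-181.25, 117.63], [-171.15, -9.14], [-177.46, 177.46]. Speed limits (degrees/s): [159.86, 159.86, 180, 180, 180, 180].

INTERFACE

Orientations are given as a 3x3 rotation matrix whose columns are the frame's x, y, z axes.
In Python, from station import r, viewer, spotter gives the robot as it stands.
- The arm moves only by the tool move_arm, never from a script. Its argument "series" is a list that holds one entry, the list of rows, each a list of 7 numbers: the turn, a rotation vector about the world's x, y, z scaled (see below), then the shift along the world's x, y, z scaled (see below), then the opening, from 0 (shut) to 1 (fully open). A call has 1 to 20 rows; each row shifts and turns the pose as measured when the row begins; what a row does not reach is not made up. The controller multiplies each number of a shift by 60 mm and each number of a turn by 8 degrees. A row lasts 1/8 s, in which the tool goes at most 62.5 mm and 10.7 degrees, less where a joint would pass 70% of its speed; a pose out of reach is approached as far as the arm can. A call with a number of a shift or a turn outside -1 to 1 is refused whole. A call with a gripper value outside its range is refused whole. The fingers move at their own pace and stop on an object; the grip force is fixed at half the most. Time passes only in rows, so rows that do not move let the fingers close. It gives the time, the measured TCP pose, the force and the opening at its end, in the units of the state.
- r.sense(): the state, without advancing time (a new reading comes with each control period).
- viewer.capture(name): name is "scene" or "top" or "wrist"; returns (picture, depth): 400x640x3 uint8, red, green, blue; 400x640 float32, m along the optical axis (not along the pixel's ray), 0 where there is no reading.
- viewer.camera_params(name): a dict with "mtx" (3x3 intrinsics, pixels), "pose" (4x4, takes a point from camera to world coordinates). Camera axes: x right, y down, z forward; pixel columns grow to the right and rows downward; lengths in m; the calibration is good to about 2 mm. A picture is of the moment at which its call begins: read the wrist's pose just before it. camera_params takes no time and is no camera call; for the wrist camera it gives the pose at the moment of the call.
- r.finish_job(): hands the job in, once; it reports no verdict.
Trained networks look in the newest picture that a camera, given by its name, has taken for a name from the list of things; names that differ only in an ending like _2 or _b are one class to them, and where a whole thing is asked for, a point or a joint stands for the part that bears it (a point fixed in the world has none). Each returns a list of dicts, best first, with "conf" (0 to 1); they miss things now and then, are a little off and sometimes report something else, mostly with a low value. They report only what shows in the picture. A call takes as long as a camera call. They do not tell look-alikes from the thing itself.
- spotter.find_in(camera, name): "centre" ([column, row] in pixels, amid what is visible of it).
- spotter.trace(camera, name): "mask" (400x640 bool, what is visible of it) and "centre" ([column, row] in pixels, amid what is visible of it).
The state is a dict: "time_s": time; "joints": joint angles; "joint_velocities": joint speeds; "effort": joint torques, N m; "tcp_pos": TCP position; "ee_rot": TCP orientation; "wrist_force": force on the tool from outside, world axes, zero at the start; "moment": the same for the moment, N m; "gripper_width": opening from 0.0 (shut) to 1.0 (fully open).
Only numpy, scipy, OpenCV 4.12 (cv2) and the standard library are available. Lean on these libraries where they do the work, as an engineer would, in place of code of your own. Each camera call takes 0.05 s, during which the arm holds its last target.

TASK

Pour all six pills from the blue cup into the open bin of the medicine case, then stand the empty cup upright on the cork coaster and slide the case's cover fully shut. Leave the mug, the jar, the stapler and the sanitiser bottle where they are.

Things in the scene. Friction and masses are not known exactly. Their poses are not given: they have to be found in the camera images.
- case: Fixed aluminium medicine case, 130 (its x) by 260 (its y) by 80 mm high, red crosses on its front (-x). Origin: centre of its underside; yaw within 0.3 rad. Its right half (-y) is an open bin, 110 x 110 mm inside, 74 mm deep; its left half is solid, flat on top. Dark rails, 5 mm wide, top 92 mm above the desk, run along both long edges.
- bin_floor (a point): Centre of the bin's floor, 6 mm above the desk; axes as the case's: x across, y along the case.
- bin_mouth (a point): Centre of the bin's open mouth, level with the case's top, 80 mm above the desk, with the same axes.
- cover (a joint): White sliding cover, a plate 118 x 126 x 6 mm between the rails, its upper face 87 mm above the desk. 0 m = fully shut over the bin; grows to 0.13 along the case's +y, off the bin. It starts 0.09 to 0.13 open, still covering up to 30 mm of the bin along its +y side. Sliding takes about 2 N; it stays where it is left; stops at both ends.
- knob (a point): Black round knob in the middle of the cover: head 22 mm across and 26 mm tall on a thinner 14 mm neck. This point is the middle of the head, 28 mm above the case's top (108 mm above the desk); the head's top is 13 mm higher. It moves with the cover; with the cover shut it stands straight above the bin's centre.
- cup: Blue plastic cup, about 60 g, a plain cone that widens upward: outside diameter 56 mm at the foot, 70 mm at the rim, 80 mm tall, wall 3 mm, bottom 5 mm thick; 65 mm across at 50 mm up. Origin: centre of its underside; z towards its mouth. It holds the six pills.
- cup_rim (a point): Centre of the cup's mouth, 80 mm above its underside on its axis.
- coaster: Round cork coaster fixed on the desk, 110 mm across, 6 mm thick. Origin: centre of its underside, on the desk. The cup and the coaster stand one to the left and one to the right of the case, either way round.
- pill0_center (a point): Centre of one of the six dark red, wax-coated round pills, 22 mm across, 10 g, smooth and slippery, that start in the cup and roll easily.
- pill1_center (a point): Centre of one of the six dark red, wax-coated round pills, 22 mm across, 10 g, smooth and slippery, that start in the cup and roll easily.
- pill2_center (a point): Centre of one of the six dark red, wax-coated round pills, 22 mm across, 10 g, smooth and slippery, that start in the cup and roll easily.
- pill3_center (a point): Centre of one of the six dark red, wax-coated round pills, 22 mm across, 10 g, smooth and slippery, that start in the cup and roll easily.
- pill4_center (a point): Centre of one of the six dark red, wax-coated round pills, 22 mm across, 10 g, smooth and slippery, that start in the cup and roll easily.
- pill5_center (a point): Centre of one of the six dark red, wax-coated round pills, 22 mm across, 10 g, smooth and slippery, that start in the cup and roll easily.
- mug: Bystander: white ceramic mug, 76 mm across, 90 mm tall, handle at its +y. Origin: centre of its underside. Not to be moved.
- jar: Bystander: closed amber jar, 56 mm across, 85 mm tall. Origin: centre of its underside. Not to be moved.
- stapler: Bystander: blue and black stapler, 110 mm (its x) by 34 mm, 40 mm tall, lying between the robot and the case. Origin: centre of its underside. Not to be moved.
- sanitiser: Bystander: clear bottle with a blue cap, 60 mm across, 170 mm tall. Origin: centre of its underside. Not to be moved.
Things that resemble listed ones, but are neither listed nor needed, are in the scene too. Of the things shaped like the cup, the blue one is meant. Of the things shaped like the coaster, the cork one is meant.

How it is judged (in metres and radians):
On the way, in this order (a step that is already met when the one before it is completed fails the run):
1. the cup is tipped over the bin (angle between cup's own z axis and vertical above 0.8 rad and horizontal distance between cup_rim and bin_mouth below 0.13 m).
2. all six pills are in the bin (x of pill0_center in the frame of bin_floor between -0.056 and 0.056 m and y of pill0_center in the frame of bin_floor between -0.056 and 0.056 m and z of pill0_center in the frame of bin_floor between 0 and 0.066 m and x of pill1_center in the frame of bin_floor between -0.056 and 0.056 m and y of pill1_center in the frame of bin_floor between -0.056 and 0.056 m and z of pill1_center in the frame of bin_floor between 0 and 0.066 m and x of pill2_center in the frame of bin_floor between -0.056 and 0.056 m and y of pill2_center in the frame of bin_floor between -0.056 and 0.056 m and z of pill2_center in the frame of bin_floor between 0 and 0.066 m and x of pill3_center in the frame of bin_floor between -0.056 and 0.056 m and y of pill3_center in the frame of bin_floor between -0.056 and 0.056 m and z of pill3_center in the frame of bin_floor between 0 and 0.066 m and x of pill4_center in the frame of bin_floor between -0.056 and 0.056 m and y of pill4_center in the frame of bin_floor between -0.056 and 0.056 m and z of pill4_center in the frame of bin_floor between 0 and 0.066 m and x of pill5_center in the frame of bin_floor between -0.056 and 0.056 m and y of pill5_center in the frame of bin_floor between -0.056 and 0.056 m and z of pill5_center in the frame of bin_floor between 0 and 0.066 m), for 0.1 s.
At the end, for the whole second after the job is handed in: All six pills lie inside the bin, the cover is shut to within 6 mm, and the cup is released, at rest and upright (within 0.1 rad) on the coaster, its foot standing wholly or nearly so on it (its axis within 35 mm of the coaster's centre) (all of step 2 and value of joint cover below 0.006 m and horizontal distance between cup and coaster below 0.035 m and angle between cup's own z axis and vertical below 0.1 rad and height (world z) of cup between 0.003 and 0.012 m and linear speed of cup below 0.03 m/s and contact force between the fingers and cup below 0.1 N); the robot touches nothing.
It fails at once if the mug is shifted by more than 25 mm or tipped (distance of mug from where it was at the start of the episode above 0.025 m or angle between mug's own z axis and vertical above 0.35 rad).
It fails at once if the jar is shifted by more than 25 mm or tipped (distance of jar from where it was at the start of the episode above 0.025 m or angle between jar's own z axis and vertical above 0.35 rad).
It fails at once if the stapler is shifted by more than 25 mm or tipped (distance of stapler from where it was at the start of the episode above 0.025 m or angle between stapler's own z axis and vertical above 0.35 rad).
It fails at once if the sanitiser is shifted by more than 25 mm or tipped (distance of sanitiser from where it was at the start of the episode above 0.025 m or angle between sanitiser's own z axis and vertical above 0.35 rad).
It also fails if it takes over 72 s, if anything falls off the work surface, if the arm or the gripper's body presses on something with over 40 N, if the wrist force passes 120 N, or if a joint passes its speed limit or range.

## Working session

There is one attempt and no reset: what is moved stays moved. The work goes in short steps, Python scripts to look and compute and a tool call to move; the robot and the scene stay as the last step left them, time stands still between calls to the robot, and variables do not carry over. Pictures are saved under pics/ and viewed, and the job is handed in when it is done.

Besides the shell and the picture viewer there is one more tool, called as a command line: name --argument value ..., lists and objects as JSON in quotes. move_arm: Moves the arm, as the interface text tells. Its arguments: {"type":"object","properties":{"series":{"type":"array","items":{"type":"array","items":{"type":"array","items":{"type":"number","minimum":-1,"maximum":1}}}}},"required":["series"]}

```bash
ls; mkdir -p pics; python3 - <<'E'
from station import r, viewer, spotter
import cv2
print(r.sense())
for n in ("scene","top","wrist"):
    p,d=viewer.capture(n); cv2.imwrite(f"pics/{n}0.png",p[:,:,::-1])
    c=viewer.camera_params(n); print(n,c["mtx"].round(1).tolist(),c["pose"].round(3).tolist())
E
```

```text
pics
{'time_s': 0.0, 'joints': array([-6.13876036e+01,  2.20913444e+01,  3.79644654e-01, -2.79275298e-02,
       -6.84109774e+01, -1.48185763e+01]), 'joint_velocities': array([ 0.04860703, -0.06213105,  0.05884184, -0.14905854,  0.03575112,
       -0.00539387]), 'effort': array([-1.13868504e-03, -3.90669537e+01,  1.87404478e+01,  4.22004595e+00,
        1.09506963e-02, -1.83836883e-04]), 'tcp_pos': array([ 0.1489534 , -0.60652918,  0.29115512]), 'ee_rot': array([[-6.27439110e-04, -2.38253373e-01,  9.71202830e-01],
       [ 2.09665242e-03,  9.71200573e-01,  2.38254174e-01],
       [-9.99997605e-01,  2.18576475e-03, -1.09834710e-04]]), 'wrist_force': array([ 0.15991687, -0.56008381,  0.46115322]), 'moment': array([-0.03396915, -0.00367296, -0.04916452]), 'gripper_width': 0.9959061000932224}
scene [[431.4, 0.0, 315.8], [0.0, 431.4, 200.5], [0.0, 0.0, 1.0]] [[0.286, 0.779, -0.557, 1.246], [0.958, -0.239, 0.158, -0.176], [-0.01, -0.579, -0.815, 1.216], [0.0, 0.0, 0.0, 1.0]]
top [[436.9, 0.0, 330.9], [0.0, 436.9, 196.6], [0.0, 0.0, 1.0]] [[-0.026, -0.988, 0.15, 0.301], [-1.0, 0.024, -0.015, 0.06], [0.012, -0.151, -0.989, 1.222], [0.0, 0.0, 0.0, 1.0]]
wrist [[351.7, 0.0, 317.8], [0.0, 351.7, 194.9], [0.0, 0.0, 1.0]] [[-0.237, 0.931, 0.278, 0.073], [0.972, 0.227, 0.068, -0.626], [-0.0, 0.286, -0.958, 0.384], [0.0, 0.0, 0.0, 1.0]]
```

View pics/scene0.png

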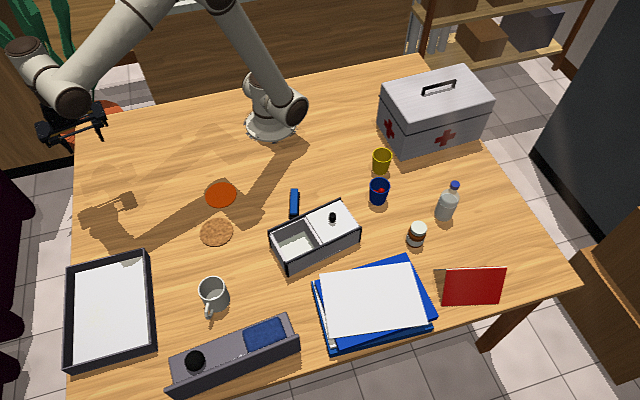

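View pics/top0.png

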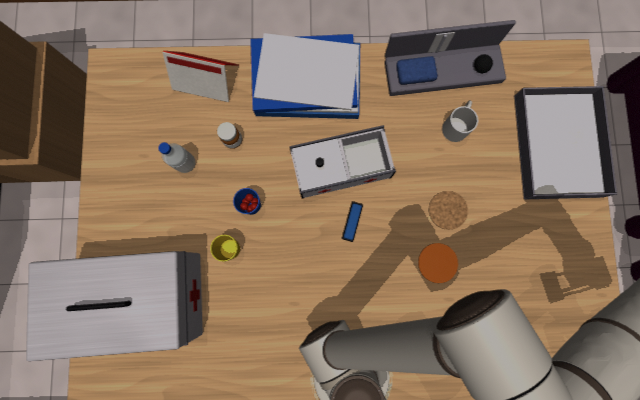

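View pics/wrist0.png

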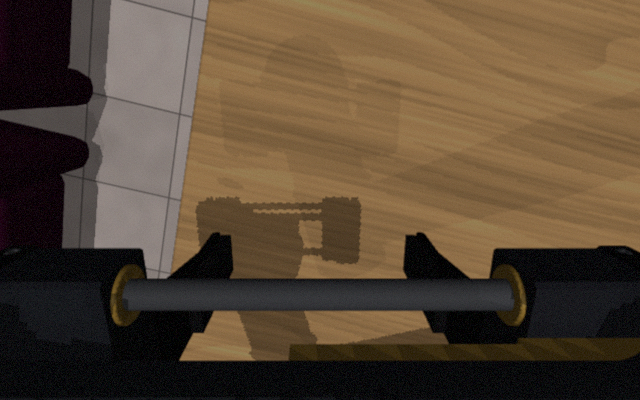

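The top view shows the blue cup with its pills at (248,201), the yellow look-alike at (225,247), the case around (343,161) with its knob at (320,162), the cork coaster at (448,210) and the orange look-alike at (438,263). The stapler is at (353,222), the mug at (460,122), the jar at (230,135) and the sanitiser at (178,157). Next I'll turn these into positions.

```bash
cat > h.py <<'E'
from station import r, viewer, spotter
import numpy as np, cv2
def cloud(n):
    c=viewer.camera_params(n); p,d=viewer.capture(n)
    K,T=np.array(c["mtx"]),np.array(c["pose"])
    v,u=np.mgrid[0:400,0:640]
    P=np.stack([(u-K[0,2])/K[0,0]*d,(v-K[1,2])/K[1,1]*d,d],-1)
    return p,d,P@T[:3,:3].T+T[:3,3],K,T
def px(n,X):
    c=viewer.camera_params(n);K,T=np.array(c["mtx"]),np.array(c["pose"])
    q=K@(T[:3,:3].T@(np.array(X)-T[:3,3])); return q[:2]/q[2]
E
python3 - <<'E'
from h import *
np.set_printoptions(precision=4,suppress=True)
for cam in ("top","scene"):
    p,d,W,K,T=cloud(cam)
    for n in ("case","cover","knob","cup","coaster","mug","jar","stapler","sanitiser"):
        for o in spotter.trace(cam,n):
            if o["conf"]<.3: continue
            m=o["mask"]&(d>0); X=W[m]
            z=np.percentile(X[:,2],97); t=X[X[:,2]>z-.008]
            lo,hi=t.min(0),t.max(0)
            (cx,cy),(w,h),a=cv2.minAreaRect(t[:,:2].astype(np.float32))
            print(cam,n,round(o["conf"],2),np.round(o["centre"],0),"n",m.sum(),"z",z.round(3),"topmean",t.mean(0),"rect",round(cx,4),round(cy,4),round(w,3),round(h,3),round(a,1), "circ",cv2.minEnclosingCircle(t[:,:2].astype(np.float32)))
    np.savez(f"{cam}.npz",p=p,W=W,d=d)
E
```

```text
top case 0.6 [342. 159.] n 5115 z 0.094 topmean [0.5657 0.059  0.0902] rect 0.5756 0.0114 0.132 0.259 11.8 circ ((0.5742998719215393, 0.011047445237636566), 0.14374560117721558)
top case 0.37 [460. 121.] n 906 z 0.091 topmean [ 0.6775 -0.3152  0.0885] rect 0.6763 -0.3204 0.071 0.074 44.1 circ ((0.6772651672363281, -0.32075050473213196), 0.038823533803224564)
top cover 0.82 [317. 160.] n 2020 z 0.106 topmean [0.5609 0.0725 0.1187] rect 0.5624 0.0729 0.019 0.021 87.0 circ ((0.5622076988220215, 0.07250547409057617), 0.010690745897591114)
top knob 0.58 [317. 164.] n 2038 z 0.106 topmean [0.5609 0.0725 0.1187] rect 0.5624 0.0729 0.019 0.021 87.0 circ ((0.5622076988220215, 0.07250547409057617), 0.010690745897591114)
top knob 0.36 [242. 198.] n 373 z 0.083 topmean [0.4715 0.2707 0.0797] rect 0.4701 0.2681 0.067 0.067 85.8 circ ((0.47017836570739746, 0.2676045596599579), 0.0353868193924427)
top cup 0.93 [244. 199.] n 388 z 0.083 topmean [0.4702 0.2702 0.0799] rect 0.47 0.2681 0.067 0.067 87.9 circ ((0.4695921540260315, 0.2679968476295471), 0.035352591425180435)
top cup 0.59 [221. 246.] n 630
[... 3620 characters left out ...]
6.] n 402 z 0.089 topmean [0.6623 0.3144 0.0854] rect 0.662 0.314 0.043 0.048 58.8 circ ((0.6612462997436523, 0.3143404722213745), 0.025129925459623337)
scene jar 0.6 [311. 236.] n 4110 z 0.093 topmean [0.5709 0.0486 0.09  ] rect 0.5759 0.005 0.134 0.256 11.8 circ ((0.5793682336807251, 0.005747754126787186), 0.14122873544692993)
scene stapler 0.74 [290. 204.] n 286 z 0.039 topmean [ 0.4072 -0.0171  0.0348] rect 0.412 -0.0176 0.024 0.098 74.9 circ ((0.4121471345424652, -0.01784703880548477), 0.04973286762833595)
scene sanitiser 0.57 [448. 204.] n 659 z 0.169 topmean [0.5968 0.448  0.1684] rect 0.5967 0.4482 0.024 0.027 23.4 circ ((0.5969331860542297, 0.4489348232746124), 0.014162156730890274)
```

The two cameras agree to about 5 mm. I'll average them:

| Thing | Position (m) |
|---|---|
| Case | (0.575, 0.009), yaw about 11.8° |
| Bin centre | (0.588, -0.055) |
| Cup | (0.470, 0.265) |
| Coaster | (0.441, -0.288) |
| Knob | (0.563, 0.070), so the cover is about 0.127 open |

Now I'll move above the cup.

move_arm --series '[[[0,0,0,0.55,0.8,0.2,1],[0,0,0,0.55,0.8,0.2,1],[0,0,0,0.55,0.8,0.2,1],[0,0,0,0.55,0.8,0.2,1],[0,0,0,0.55,0.8,0.2,1],[0,0,0,0.55,0.8,0.2,1],[0,0,0,0.3,0.95,0,1],[0,0,0,0.3,0.95,0,1],[0,0,0,0.3,0.95,0,1],[0,0,0,0.3,0.95,0,1],[0,0,0,0.3,0.95,0,1],[0,0,0.5,-0.15,0.95,0,1],[0,0,0.5,-0.15,0.95,0,1],[0,0,0.5,-0.15,0.95,0,1],[0,0,0.5,-0.15,0.95,0,1]]]'

```text
time_s: 3.02
tcp_pos: [0.4047, 0.2173, 0.3686]
ee_rot: [[0.011, -0.499, 0.866], [0.005, 0.866, 0.499], [-1.0, -0.002, 0.012]]
wrist_force: [1.8, -0.4, -0.1]
gripper_width: 1.001
```

```bash
cat > log.py <<'E'
from station import r
import json,numpy as np
s=r.sense()
open("log.jsonl","a").write(json.dumps([s["joints"].tolist(),s["tcp_pos"].tolist(),np.array(s["ee_rot"]).tolist()])+"\n")
R=s["ee_rot"]
print("t",round(s["time_s"],2),"q",s["joints"].round(1),"p",s["tcp_pos"].round(4),"x",R[:,0].round(3),"y",R[:,1].round(3),"F",s["wrist_force"].round(1),"g",round(s["gripper_width"],3))
E
python3 log.py
```

```text
t 3.02 q [  48.8    2.3  -14.3    0.3  -72.8 -108.9] p [0.4047 0.2173 0.3686] x [ 0.011  0.005 -1.   ] y [-0.499  0.866 -0.002] F [ 1.8 -0.4 -0.1] g 1.001
```

move_arm --series '[[[0.5,-0.866,0,0,0,0,1],[0.5,-0.866,0,0,0,0,1],[0.5,-0.866,0,0,0,0,1],[0.5,-0.866,0,0,0,0,1],[0,0,0,0,0,0,1]]]'

```text
time_s: 3.65
tcp_pos: [0.4031, 0.222, 0.3677]
ee_rot: [[0.477, -0.507, 0.718], [0.278, 0.862, 0.424], [-0.834, -0.003, 0.552]]
wrist_force: [0.6, -0.2, -0.3]
gripper_width: 0.998
```

```bash
python3 log.py
```

```text
t 3.65 q [  54.2  -10.6  -40.5   25.5  -31.5 -132.2] p [0.4031 0.222  0.3677] x [ 0.477  0.278 -0.834] y [-0.507  0.862 -0.003] F [ 0.6 -0.2 -0.3] g 0.998
```

move_arm --series '[[[0,0,0,0,0,-1,1],[0,0,0,0,0,-1,1],[0,0,0,0,0,-1,1],[0,0,0,0,0,0,1]]]'

```text
time_s: 4.15
tcp_pos: [0.4017, 0.241, 0.2604]
ee_rot: [[0.479, -0.478, 0.736], [0.226, 0.877, 0.423], [-0.848, -0.036, 0.529]]
wrist_force: [0.6, -1.7, 0.5]
gripper_width: 0.999
```

```bash
python3 log.py
```

```text
t 4.15 q [  42.8   -2.3  -57.8   68.6   -9.8 -169.4] p [0.4017 0.241  0.2604] x [ 0.479  0.226 -0.848] y [-0.478  0.877 -0.036] F [ 0.6 -1.7  0.5] g 0.999
```

```bash
cat > kin.py <<'E'
import numpy as np, json
from scipy.spatial.transform import Rotation as Ro
from scipy.optimize import least_squares
AX=[('z',1),('y',1),('y',-1),('x',1),('y',-1),('x',1)]
LO=np.array([-179.83,-69.29,-61.27,-181.25,-171.15,-177.46]);HI=np.array([179.83,118.12,80.66,117.63,-9.14,177.46])
def Rs(q):
    return [Ro.from_euler(a,s*v,degrees=True).as_matrix() for (a,s),v in zip(AX,q)]
def data():
    D=[json.loads(l) for l in open("log.jsonl")]
    st=[[-61.3876,22.0913,.3796,-.0279,-68.411,-14.8186],[.1489534,-.60652918,.29115512],[[-6.27439110e-04,-2.38253373e-01,9.71202830e-01],[2.09665242e-03,9.71200573e-01,2.38254174e-01],[-9.99997605e-01,2.18576475e-03,-1.09834710e-04]]]
    return [st]+D
def fk(q,o,R6):
    p=np.array([0,0,o[0]]);R=np.eye(3)
    O=[np.array([o[1],0,0]),np.array([o[2],0,o[3]]),np.array([o[4],0,o[5]]),np.zeros(3),np.array([o[6],o[8],o[9]]),np.array([o[7],0,0])]
    for Ri,oi in zip(Rs(q),O):
        R=R@Ri;p=p+R@oi
    return p,R@R6
E
python3 - <<'E'
from kin import *
np.set_printoptions(precision=3,suppress=True)
D=data()
for q,p,R in D:
    M=np.eye(3)
    for x in Rs(q): M=M@x
    print((M.T@np.array(R)).ravel())
E
```

```text
[ 1.    -0.    -0.001  0.001  0.495  0.869  0.    -0.869  0.495]
[ 1.     0.011 -0.004  0.004 -0.61  -0.792 -0.011  0.792 -0.61 ]
[ 0.899  0.411 -0.15   0.15  -0.613 -0.776 -0.411  0.675 -0.613]
[ 0.949  0.309 -0.06   0.06  -0.367 -0.928 -0.309  0.878 -0.367]
```

```bash
python3 - <<'E'
import kin
from kin import *
np.set_printoptions(precision=3,suppress=True)
D=data()
for s4 in (1,-1):
    kin.AX[3]=('x',s4);kin.AX[5]=('x',-1)
    for q,p,R in D:
        M=np.eye(3)
        for x in Rs(q): M=M@x
        print(s4,(M.T@np.array(R)).ravel())
E
```

```text
1 [ 1.    -0.    -0.001  0.001  0.     1.    -0.    -1.     0.   ]
1 [ 1.     0.011 -0.004  0.004 -0.003  1.     0.011 -1.    -0.003]
1 [ 0.899  0.411 -0.15   0.394 -0.612  0.685  0.19  -0.675 -0.713]
1 [ 0.949  0.309 -0.06   0.168 -0.66  -0.733 -0.266  0.685 -0.678]
-1 [ 1.  0. -0.  0. -0.  1.  0. -1. -0.]
-1 [ 1. -0. -0.  0.  0.  1.  0. -1.  0.]
-1 [ 1.  0. -0.  0. -0.  1.  0. -1.  0.]
-1 [ 1.  0. -0.  0.  0.  1.  0. -1. -0.]
```

```bash
sed -i "s/^AX=.*/AX=[('z',1),('y',1),('y',-1),('x',-1),('y',-1),('x',-1)]/" kin.py
cat > fit.py <<'E'
from kin import *
np.set_printoptions(precision=4,suppress=True)
R6=np.array([[1,0,0],[0,0,1],[0,-1,0.]])
D=data()
# o: d1,a1,L2x,L2z,L3x,L3z,d6, latA(before), latB(at wrist frame after q5), latC (after q4)
def fk2(q,o):
    O=[np.array([o[1],0,o[0]]),np.array([o[2],o[7],o[3]]),np.array([o[4],0,o[5]]),np.array([0,o[9],0]),np.array([0,0,o[8]]),np.array([o[6],0,0])]
    p=np.zeros(3);R=np.eye(3)
    for Ri,oi in zip(Rs(q),O):
        R=R@Ri;p=p+R@oi
    return p,R@R6
if __name__=="__main__":
    x0=np.array([.3,0,0,.4,.4,0,.2,-.1,0,0.])
    for free in ([0,3,4,6,7],[0,3,4,5,6,7],[0,3,4,6,7,9],[0,3,4,6,8],[0,3,4,6,9],[0,3,4,6,7,8],[0,1,3,4,6,7],[0,1,3,4,5,6,7]):
        best=None
        for k in range(15):
            def full(v):
                o=np.where(np.isin(range(10),[0,3,4,6]),x0,0.);o[free]=v;return o
            f=lambda v:np.concatenate([fk2(q,full(v))[0]-p for q,p,R in D])
            s=least_squares(f,x0[free]+.15*np.random.randn(len(free)))
            if best is None or s.cost<best.cost: best=s
        print(free,best.x,"max",abs(best.fun).max())
E
python3 fit.py
```

```text
[0, 3, 4, 6, 7] [ 0.2692  0.6581  0.3962  0.4282 -0.1119] max 0.0917403441432158
[0, 3, 4, 5, 6, 7] [ 0.1253  0.6513  0.3603  0.0923  0.3672 -0.1178] max 0.07185975196722125
[0, 3, 4, 6, 7, 9] [ 0.1606  0.5649  0.4218  0.2368  0.     -0.1598] max 9.634049624729357e-08
[0, 3, 4, 6, 8] [ 0.261   0.7824  0.3862  0.5529 -0.0281] max 0.15186648543198034
[0, 3, 4, 6, 9] [ 0.1606  0.5649  0.4218  0.2368 -0.1598] max 9.704117137632196e-08
[0, 3, 4, 6, 7, 8] [ 0.2506  0.6195  0.3018  0.4312 -0.1448  0.1033] max 0.053285645972832724
[0, 1, 3, 4, 6, 7] [ 0.1349  0.2269  0.5078  0.202   0.2272 -0.1315] max 0.06802085308786857
[0, 1, 3, 4, 5, 6, 7] [-0.0165  0.2292  0.4991  0.1626  0.0962  0.1614 -0.1378] max 0.048705810112007586
```

```bash
python3 - <<'E'
from h import *
import numpy as np
for c in ("top","scene"):
    z=np.load(c+".npz");W=z["W"];d=z["d"]
    bx={"top":(20,190,250,360),"scene":(375,500,60,160)}[c]
    m=np.zeros(d.shape,bool);m[bx[2]:bx[3],bx[0]:bx[1]]=1;m&=(d>0)&(W[...,2]>.1)
    X=W[m];print(c,np.percentile(X,[1,50,99],axis=0).round(3).tolist())
E
cat > plan.py <<'E'
from fit import *
def ik(p,R,q0,it=60):
    f=lambda q:np.concatenate([(fk2(q,O)[0]-p)*10, Ro.from_matrix(fk2(q,O)[1].T@R).as_rotvec()*1.5])
    q0=np.clip(q0,LO+.5,HI-.5)
    s=least_squares(f,q0,bounds=(LO,HI),x_scale=30.,max_nfev=it)
    return s.x,np.abs(s.fun).max()
O=np.array([.1606,0,0,.5649,.4218,0,.2368,0,0,-.1598])
def pts(q):
    """link points: returns dict name->(N,3), radius"""
    P=[np.zeros(3)];R=np.eye(3);p=np.zeros(3)
    OO=[np.array([0,0,O[0]]),np.array([0,0,O[3]]),np.array([O[4],0,0]),np.array([0,O[9],0]),np.zeros(3),np.array([O[6],0,0])]
    for Ri,oi in zip(Rs(q),OO):
        R=R@Ri;p=p+R@oi;P.append(p)
    Rt=R@R6
    L=lambda a,b:a+(b-a)*np.linspace(0,1,12)[:,None]
    g=np.array(np.meshgrid(np.linspace(-.12,0,5),np.linspace(-.095,.095,9),np.linspace(-.0375,.0375,4),indexing="ij")).reshape(3,-1).T
    body=p+g@Rt.T
    out=[(L(P[1],P[2])[2:],.07),(L(P[2],P[3]),.06),(L(P[3],P[4]),.06),(L(P[4],P[4]+(p-P[4])*.5),.05),(body,0.003)]
    return out
CY=[((.349,.323),.035,.08),((.660,.317),.028,.085),((.595,.451),.03,.17),((.677,-.323),.05,.09)]
yaw=np.radians(11.8);C=np.array([.575,.009]);Rc=np.array([[np.cos(yaw),-np.sin(yaw)],[np.sin(yaw),np.cos(yaw)]])
BIN=C+Rc@[0,-.065]; CUP=np.array([.470,.265]);CO=np.array([.441,-.288])
def boxd(x,lo,hi): return np.linalg.norm(np.maximum(np.maximum(lo-x,x-hi),0),axis=1)
def clear(q,cup=None):
    m=9;who=None
    for k,(X,rad) in enumerate(pts(q)):
        ds={"desk":X[:,2].min()}
        loc=(X[:,:2]-C)@Rc
        ds["case"]=boxd(np.c_[loc,X[:,2]],np.array([-.066,-.131,0]),np.array([.066,.131,.093])).min()
        ds["knob"]=boxd(np.c_[loc,X[:,2]],np.array([-.011,.051,0]),np.array([.011,.073,.121])).min()
        s=np.radians(72)-np.pi/2
        for i,(c,rr,h) in enumerate(CY):
            ds["cy%d"%i]=np.hypot(np.maximum(np.hypot(*(X[:,:2]-c).T)-rr,0),np.maximum(X[:,2]-h,0)).min()
        ds["stap"]=boxd(X,np.array([.35,-.05,0]),np.array([.47,.02,.04])).min()
        ds["tbox"]=boxd(X,TB[0],TB[1]).min()
        for n,v in ds.items():
            if v-rad<m: m=v-rad;who=(k,n)
    return m,who
TB=(np.array([0,.36,0]),np.array([.32,.9,.25]))
E
```

```text
top [[0.113, 0.397, 0.122], [0.221, 0.556, 0.201], [0.332, 0.734, 0.231]]
scene [[0.116, 0.392, 0.103], [0.266, 0.539, 0.198], [0.338, 0.731, 0.228]]
```

```bash
sed -i 's/^TB=.*/TB=(np.array([.11,.39,0]),np.array([.335,.735,.235]))/' plan.py
cat > g.py <<'E'
from plan import *
import pickle
from multiprocessing import Pool
def toolR(h,p,roll=0):
    h,p=np.radians([h,p])
    x=np.array([np.cos(h)*np.cos(p),np.sin(h)*np.cos(p),-np.sin(p)]);y=np.array([-np.sin(h),np.cos(h),0])
    R=np.c_[x,y,np.cross(x,y)]
    return R@Ro.from_euler('x',roll,degrees=True).as_matrix()
def job(a):
    h,p,roll,c,zg=a
    R=toolR(h,p,roll);t=np.array([c[0],c[1],zg])-.051*R[:,0]
    rng=np.random.default_rng(int(h*7+p*3+roll));sol=[]
    for k in range(10):
        q0=rng.uniform(LO,HI);q0[0]=np.degrees(np.arctan2(t[1],t[0]))+rng.uniform(-60,60);q0[1]=rng.uniform(-20,90)
        q,e=ik(t,R,q0,80)
        if e<2e-3 and not any(np.abs(q-s[0]).max()<2 for s in sol): sol.append((q,clear(q)))
    return a,sol
if __name__=="__main__":
    jobs=[(h,p,r,tuple(CUP),.055) for h in range(-180,180,20) for p in (0,15,30,45,60) for r in (0,180)]
    with Pool() as P: res=P.map(job,jobs,chunksize=2)
    pickle.dump(res,open("g.pkl","wb"))
    for a,s in res:
        for q,c in s:
            if c[0]>0.0: print(a[:3],q.round(0),round(c[0],3),c[1])
E
nproc; time OMP_NUM_THREADS=1 python3 g.py
```

```text
4multiprocessing.pool.RemoteTraceback: 
"""
Traceback (most recent call last):
  File "g.py", line 12, in job
    rng=np.random.default_rng(int(h*7+p*3+roll));sol=[]
  File "numpy/random/_generator.pyx", line 5082, in numpy.random._generator.default_rng
  File "numpy/random/_pcg64.pyx", line 123, in numpy.random._pcg64.PCG64.__init__
  File "numpy/random/bit_generator.pyx", line 535, in numpy.random.bit_generator.BitGenerator.__init__
  File "numpy/random/bit_generator.pyx", line 315, in numpy.random.bit_generator.SeedSequence.__init__
  File "numpy/random/bit_generator.pyx", line 389, in numpy.random.bit_generator.SeedSequence.get_assembled_entropy
  File "numpy/random/bit_generator.pyx", line 140, in numpy.random.bit_generator._coerce_to_uint32_array
  File "numpy/random/bit_generator.pyx", line 70, in numpy.random.bit_generator._int_to_uint32_array
ValueError: expected non-negative integer
"""

The above exception was the direct cause of the following exception:

Traceback (most recent call last):
  File "g.py", line 20, in <module>
    with Pool() as P: res=P.map(job,jobs,chunksize=2)
                          ~~~~~^^^^^^^^^^^^^^^^^^^^^^
ValueError: expected non-negative integer

real	0m5.620s
user	0m20.099s
sys	0m0.144s
```

```bash
sed -i 's/int(h\*7+p\*3+roll)/int(h*7+p*3+roll+5000)/' g.py; time OMP_NUM_THREADS=1 python3 g.py
```

```text
(-180, 30, 0) [  31.   53.   18.  -28. -109.   64.] 0.016 (4, 'case')
(-180, 30, 180) [  31.   53.   18.  -28. -109. -116.] 0.016 (4, 'case')
(-180, 45, 0) [ 33.  46.  10. -23. -94.  64.] 0.027 (4, 'case')
(-180, 45, 180) [  33.   46.   10.  -23.  -94. -116.] 0.027 (4, 'case')
(-180, 60, 0) [ 37.  38.   0. -18. -77.  61.] 0.033 (4, 'case')
(-180, 60, 180) [  37.   38.    0.  -18.  -77. -119.] 0.033 (4, 'case')
(-160, 30, 0) [  38.   55.   18.  -16. -111.   75.] 0.001 (2, 'cy2')
(-160, 30, 180) [  38.   55.   18.  -16. -111. -105.] 0.001 (2, 'cy2')
(-160, 45, 0) [ 39.  47.   9. -13. -96.  75.] 0.017 (4, 'cy2')
(-160, 45, 180) [  39.   47.    9.  -13.  -96. -105.] 0.017 (4, 'cy2')
(-160, 60, 0) [ 41.  39.  -1. -10. -79.  74.] 0.042 (4, 'cy2')
(-160, 60, 180) [  41.   39.   -1.  -10.  -79. -106.] 0.042 (4, 'cy2')
(-140, 45, 0) [ 45.  47.   6.  -3. -93.  86.] 0.019 (3, 'cy2')
(-140, 45, 180) [ 45.  47.   6.  -3. -93. -94.] 0.019 (3, 'cy2')
(-140, 60, 0) [ 45.  39.  -4.  -3. -77.  86.] 0.04 (4, 'cy0')
(-140, 60, 180) [ 45.  39.  -4.  -3. -77. -94.] 0.04 (4, 'cy0')
(-120, 45, 0) [ 50.  46.
[... 1531 characters left out ...]
) [ 28.  30. -10. -37. -57.  25.] 0.055 (4, 'case')
(120, 60, 180) [  28.   30.  -10.  -37.  -57. -155.] 0.055 (4, 'case')
(140, 45, 0) [ 23.  39.   2. -40. -80.  44.] 0.011 (4, 'case')
(140, 45, 180) [  23.   39.    2.  -40.  -80. -136.] 0.011 (4, 'case')
(140, 60, 0) [ 30.  33.  -5. -31. -66.  37.] 0.029 (4, 'case')
(140, 60, 180) [  30.   33.   -5.  -31.  -66. -143.] 0.029 (4, 'case')
(160, 45, 0) [ 28.  43.   7. -32. -88.  53.] 0.012 (4, 'case')
(160, 45, 180) [  28.   43.    7.  -32.  -88. -127.] 0.012 (4, 'case')
(160, 60, 0) [ 33.  36.  -2. -25. -73.  49.] 0.023 (4, 'case')
(160, 60, 180) [  33.   36.   -2.  -25.  -73. -131.] 0.023 (4, 'case')
real	0m9.164s
user	0m34.305s
sys	0m0.120s
```

```bash
cat > pour.py <<'E'
from g import *
GZ=.055
def pose(hh,p,roll,al,tau,lipxy,yawRel=None,floor=.112,lipmin=.12):
    a=np.radians(al);t=np.radians(tau)
    Q=Ro.from_rotvec(t*np.array([-np.sin(a),np.cos(a),0])).as_matrix()
    R=Q@toolR(hh,p,roll)
    ax=Q[:,2];d=Q@np.array([np.cos(a),np.sin(a),0])
    # rel. to lip: rim centre=-.035d ; foot centre = rim-.08ax ; foot low edges
    foot=-.035*d-.08*ax; ang=np.linspace(0,2*np.pi,24)
    circ=[(Q@np.array([np.cos(b),np.sin(b),0])) for b in ang]
    low=min(min((foot+.028*c)[2],(-.035*d+.035*c)[2]) for c in circ)
    lz=max(lipmin,floor-low)
    lip=np.array([*lipxy,lz]);g=lip+foot+GZ*ax
    return g-.051*R[:,0],R
def track(a):
    hh,p,roll=a
    out=[]
    t,R=pose(hh,p,roll,0,0,BIN); 
    rng=np.random.default_rng(1);S=[]
    for k in range(8):
        q0=rng.uniform(LO,HI);q0[0]=rng.uniform(-60,60);q0[1]=rng.uniform(-10,80);q0[3]=rng.uniform(-90,90)
        q,e=ik(t,R,q0,60)
        if e<3e-3 and clear(q)[0]>.0 and not any(np.abs(q-s).max()<3 for s in S): S.append(q)
    for q0 in S:
        for al in range(-180,180,20):
            q=q0;cl=9
            for tau in range(0,132,12):
                t,R=pose(hh,p,roll,al,tau,BIN)
                qn,e=ik(t,R,q,40);c=clear(qn)
                if e>4e-3 or c[0]<.005 or np.abs(qn-q).max()>(60 if tau else 400): break
                q=qn;cl=min(cl,c[0]);
                if tau>=96: out.append((tau,hh,p,roll,al,cl,q0,q))
    return out
if __name__=="__main__":
    jobs=[(h,p,0) for h in range(-180,180,20) for p in (30,45,60)]
    with Pool() as P: res=sum(P.map(track,jobs,chunksize=1),[])
    res.sort(key=lambda r:-r[0]-100*min(r[5],.04))
    pickle.dump(res,open("p.pkl","wb"))
    print(len(res))
    for r in res[:45]: print(r[:5],round(r[5],3),r[6].round(0),r[7].round(0))
E
time OMP_NUM_THREADS=1 python3 pour.py
```

```text
214
(120, 20, 30, 0, 0) 0.041 [-25.  14. -27. -93. -38.  30.] [   1.   53.   32.  -23. -129.  -95.]
(120, 20, 30, 0, 20) 0.047 [-25.  14. -27. -93. -38.  30.] [  13.   51.   18.    7. -117.  -84.]
(120, 80, 30, 0, 60) 0.043 [-22.  31.   0. -58. -84.  33.] [  19.   49.    7.   20. -108.  -54.]
(120, 80, 30, 0, 80) 0.051 [-22.  31.   0. -58. -84.  33.] [ 26.  37. -23.  45. -80. -66.]
(120, 100, 30, 0, 80) 0.043 [-18.  37.  10. -51. -98.  37.] [ 24.  44.  -8.  33. -95. -48.]
(120, 100, 30, 0, 100) 0.056 [-18.  37.  10. -51. -98.  37.] [ 26.  30. -38.  64. -68. -68.]
(120, 120, 30, 0, 120) 0.051 [ -12.   42.   18.  -43. -109.   44.] [ 17.  24. -51.  94. -58. -73.]
(120, 120, 30, 0, 100) 0.039 [ -12.   42.   18.  -43. -109.   44.] [ 27.  38. -23.  47. -82. -47.]
(120, 60, 30, 0, 60) 0.038 [-25.  25. -10. -67. -70.  29.] [ 23.  42.  -8.  31. -94. -67.]
(120, 80, 30, 0, 100) 0.038 [-22.  31.   0. -58. -84.  33.] [ 18.  26. -52.  95. -61. -95.]
(120, 40, 30, 0, 20) 0.037 [-26.  19. -19. -78. -54.  28.] [   7.   54.   28.   -7. -127.  -78.]
(120, 20, 45, 0, 20) 0.035 [ -5.  10. -25. -54. -21.
[... 2565 characters left out ...]
60) 0.015 [-18.  37.  10. -51. -98.  37.] [  14.   55.   19.   11. -124.  -45.]
(120, 100, 60, 0, 80) 0.01 [ -6.  26.   1. -30. -76.  26.] [  26.   52.  -16.   47. -107.  -57.]
(120, 20, 60, 0, 0) 0.009 [  7.  10. -28. -17. -23. -63.] [   2.   65.   40.  -29. -154.  -99.]
(120, 160, 30, 0, 120) 0.009 [   1.   49.   25.  -21. -123.   67.] [ 28.  40. -27.  52. -85. -35.]
(120, 40, 60, 0, 20) 0.009 [ -1.  14. -18. -32. -39. -27.] [  10.   65.   29.   -0. -146.  -73.]
(120, 20, 30, 0, 40) 0.008 [-25.  14. -27. -93. -38.  30.] [ 24.  44.  -7.  32. -96. -88.]
(120, 160, 45, 0, 140) 0.007 [   2.   41.   17.  -16. -108.   69.] [ 15.  31. -57. 110. -77. -70.]
real	0m15.959s
user	1m0.069s
sys	0m0.089s
```

```bash
cat > mv.py <<'E'
from pour import *
import sys
def now():
    from station import r
    s=r.sense();return np.array(s["joints"]),np.array(s["tcp_pos"]),np.array(s["ee_rot"])
def rows(p0,R0,q0,p1,R1,smax=50,amax=7.5,grip=1,show=True):
    dv=Ro.from_matrix(R1@R0.T).as_rotvec(degrees=True)
    n=int(np.ceil(max(np.linalg.norm(p1-p0)*1000/smax,np.linalg.norm(dv)/amax,1)))
    row=np.r_[dv/n/8,(p1-p0)*1000/n/60].round(3)
    q=q0;mc=9;js=0;err=0
    for i in range(1,n+1):
        R=Ro.from_rotvec(dv*i/n,degrees=True).as_matrix()@R0;p=p0+(p1-p0)*i/n
        qn,e=ik(p,R,q,40);c=clear(qn);js=max(js,np.abs(qn-q).max());err=max(err,e)
        if c[0]<mc: mc,w=c[0],c[1]
        q=qn
    if show: print(n,"x",row.tolist(),"| clr",round(mc,3),w,"maxstep",round(js,1),"err",round(err,4),"q",q.round(0))
    return p1,R1,q
E
cat > s1.py <<'E'
from mv import *
q,p,R=now()
h,pt=100,45
Rg=toolR(h,pt,0)
G=np.array([*CUP,.057])
tg=G-.051*Rg[:,0]
pre=tg-.10*Rg[:,0]
print("--direct");rows(p,R,q,pre,Rg)
print("--via down")
a=rows(p,R,q,np.array([.40,.20,.36]),toolR(30,85,0))
b=rows(*a,np.array([.47,.10,.30]),toolR(100,65,0))
c=rows(*b,pre,Rg)
d=rows(*c,tg,Rg)
e=rows(*d,tg+[0,0,.19],Rg)
p0,R0=pose(h,pt,0,100,0,BIN)
f=rows(*e,p0,R0)
k=f
for tau in range(15,136,15):
    k=rows(*k,*pose(h,pt,0,100,tau,BIN))
print("place")
for hh in (60,80,100,120,140,160):
    Rp=toolR(hh,pt,0);tp=np.array([*CO,.057+.012])-.051*Rp[:,0]
    m=rows(*f,p0+[-.08,-.12,.06],Rp);m=rows(*m,tp+[0,0,.12],Rp);rows(*m,tp,Rp)
E
python3 s1.py
```

```text
--direct
10 x [0.169, -0.051, 0.891, 0.145, -0.135, -0.161] | clr 0.042 (4, 'case') maxstep 38.1 err 0.0519 q [ 11.  24. -11. -51. -66.  26.]
--via down
4 x [-0.357, 0.765, 0.028, -0.007, -0.171, 0.415] | clr 0.09 (4, 'tbox') maxstep 43.4 err 0.0 q [  48.   -1.  -19.    2.  -67. -109.]
10 x [0.241, -0.112, 0.866, 0.117, -0.167, -0.1] | clr 0.16 (4, 'knob') maxstep 11.8 err 0.0 q [ 17.   9. -10. -27. -70.   2.]
3 x [0.821, 0.145, -0.0, 0.103, 0.332, -0.757] | clr 0.042 (4, 'case') maxstep 8.8 err 0.0 q [ 11.  24. -11. -51. -66.  26.]
2 x [0.0, 0.0, 0.0, -0.102, 0.58, -0.589] | clr 0.033 (4, 'case') maxstep 4.7 err 0.0 q [ 17.  31. -13. -57. -57.  30.]
4 x [0.0, 0.0, 0.0, 0.0, 0.0, 0.792] | clr 0.066 (4, 'case') maxstep 5.8 err 0.0 q [ 19.  15.  -5. -48. -69.   8.]
8 x [0.0, 0.0, 0.0, 0.259, -0.738, -0.167] | clr 0.086 (4, 'case') maxstep 5.2 err 0.0 q [-15.  35.  14. -40. -91.  32.]
2 x [-0.923, -0.163, -0.0, -0.008, 0.043, 0.112] | clr 0.096 (4, 'case') maxstep 5.8 err 0.0 q [ -9.  30.   9. -29. -80.  27.]
2 x [-0.923, -0.163, 0.0, -0.014, 0.08, 0.053] | clr 0.113 (4, 'case') maxstep
[... 2445 characters left out ...]
] | clr 0.099 (4, 'case') maxstep 6.6 err 0.0 q [ -17.   37.   18.  -18. -113.   66.]
2 x [0.0, 0.0, 0.0, -0.433, -0.555, -0.317] | clr 0.14 (4, 'cy3') maxstep 4.0 err 0.0 q [ -23.   38.   12.  -13. -108.   74.]
3 x [0.0, 0.0, 0.0, 0.0, 0.0, -0.667] | clr 0.058 (4, 'cy3') maxstep 4.2 err 0.0 q [-23.  45.   7. -12. -96.  76.]
9 x [-0.0, -0.0, 0.833, -0.148, -0.222, 0.111] | clr 0.094 (4, 'case') maxstep 6.3 err 0.0 q [ -12.   37.   15.   -6. -112.   82.]
2 x [0.0, 0.0, 0.0, -0.381, -0.464, -0.317] | clr 0.134 (4, 'case') maxstep 3.5 err 0.0 q [ -17.   38.    8.   -2. -105.   87.]
3 x [0.0, 0.0, 0.0, 0.0, 0.0, -0.667] | clr 0.073 (3, 'cy3') maxstep 4.3 err 0.0 q [-17.  45.   3.  -2. -93.  88.]
```

move_arm --series '[[[-0.2,0.4,0,0,-0.1,0.4,1],[-0.2,0.4,0,0,-0.1,0.4,1],[-0.2,0.4,0,0,-0.1,0.4,1],[-0.2,0.4,0,0,-0.1,0.2,1],[-0.36,0.76,0,0,-0.1,0.2,1],[-0.36,0.76,0,0,-0.1,0.1,1],[0,0,0,0,0,0,1]]]'

```text
time_s: 5.03
tcp_pos: [0.4193, 0.2129, 0.3652]
ee_rot: [[0.14, -0.482, 0.865], [0.057, 0.876, 0.479], [-0.988, -0.018, 0.151]]
wrist_force: [-1.2, 0.7, -0.4]
gripper_width: 1.0
```

```bash
python3 log.py; cat > s2.py <<'E'
from mv import *
q,p,R=now();Rg=toolR(100,45,0);tg=np.array([*CUP,.057])-.051*Rg[:,0];pre=tg-.12*Rg[:,0]
b=rows(p,R,q,np.array([.47,.10,.30]),toolR(100,65,0));rows(*b,pre,Rg);rows(p,R,q,pre,Rg)
E
python3 s2.py
```

```text
t 5.03 q [  48.8    0.2  -18.9    4.4  -63.2 -111.6] p [0.4193 0.2129 0.3652] x [ 0.14   0.057 -0.988] y [-0.482  0.876 -0.018] F [-1.2  0.7 -0.4] g 1.0
10 x [0.202, -0.082, 0.885, 0.085, -0.188, -0.109] | clr 0.16 (4, 'knob') maxstep 12.2 err 0.0 q [ 17.   9. -10. -27. -70.   2.]
3 x [0.821, 0.145, -0.0, 0.117, 0.255, -0.678] | clr 0.055 (4, 'knob') maxstep 8.3 err 0.0 q [  9.  23. -10. -50. -68.  25.]
11 x [0.402, -0.179, 0.784, 0.109, -0.101, -0.284] | clr 0.055 (4, 'knob') maxstep 15.1 err 0.0 q [  9.  23. -10. -50. -68.  25.]
```

move_arm --series '[[[0.2,-0.08,0.89,0.09,-0.19,-0.11,1],[0.2,-0.08,0.89,0.09,-0.19,-0.11,1],[0.2,-0.08,0.89,0.09,-0.19,-0.11,1],[0.2,-0.08,0.89,0.09,-0.19,-0.11,1],[0.2,-0.08,0.89,0.09,-0.19,-0.11,1],[0.2,-0.08,0.89,0.09,-0.19,-0.11,1],[0.2,-0.08,0.89,0.09,-0.19,-0.11,1],[0.2,-0.08,0.89,0.09,-0.19,-0.11,1],[0.2,-0.08,0.89,0.09,-0.19,-0.11,1],[0.2,-0.08,0.89,0.09,-0.19,-0.11,1],[0.8,0.14,0,0.1,0.2,-0.3,1],[0.8,0.14,0,0.1,0.2,-0.3,1],[0.8,0.14,0,0.1,0.2,-0.3,1],[0,0,0,0,0,0,1]]]'

```text
time_s: 6.78
tcp_pos: [0.4885, 0.1445, 0.2443]
ee_rot: [[-0.139, -0.974, -0.18], [0.719, -0.225, 0.658], [-0.681, -0.038, 0.731]]
wrist_force: [-0.0, -0.4, 1.2]
gripper_width: 0.997
```

```bash
python3 log.py; python3 s2.py | tail -1; python3 - <<'E'
from h import *
p,d,W,K,T=cloud("wrist"); cv2.imwrite("pics/w1.png",p[:,:,::-1])
for o in spotter.trace("wrist","cup"):
    m=o["mask"]&(d>0);X=W[m];t=X[(X[:,2]>.074)&(X[:,2]<.09)]
    print(round(o["conf"],2),o["centre"],len(X),np.percentile(X[:,2],97),cv2.minEnclosingCircle(t[:,:2].astype(np.float32)) if len(t)>5 else None, cv2.minAreaRect(t[:,:2].astype(np.float32)) if len(t)>5 else None)
E
```

```text
t 6.78 q [  8.7  18.8  -6.5 -49.4 -74.7  23.5] p [0.4885 0.1445 0.2443] x [-0.139  0.719 -0.681] y [-0.974 -0.225 -0.038] F [-0.  -0.4  1.2] g 0.997
2 x [-0.153, 0.109, -0.189, 0.021, 0.012, -0.553] | clr 0.055 (4, 'knob') maxstep 3.6 err 0.0 q [  9.  23. -10. -50. -68.  25.]
0.58 [414.8, 164.0] 5071 0.07904321023155654 ((0.34928154945373535, 0.3241552710533142), 0.035732802003622055) ((0.34865301847457886, 0.32314276695251465), (0.06822837144136429, 0.06867353618144989), 37.93940353393555)
0.57 [316.4, 110.5] 7502 0.07939683405390441 ((0.4702712595462799, 0.2658224403858185), 0.03532432019710541) ((0.4701758325099945, 0.26595255732536316), (0.06872151792049408, 0.06968007236719131), 26.439903259277344)
```

View pics/w1.png

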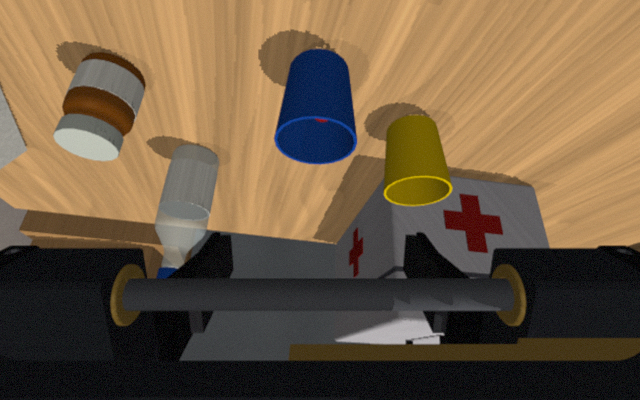

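The wrist picture, which is upside down, shows the blue cup around (316,105) between the finger directions, and the yellow cup to its right at (415,165). The blue cup's rim centre comes out at (0.470, 0.266), as planned, so I'll go in.

move_arm --series '[[[-0.15,0.11,-0.19,0.02,0.01,-0.55,1],[-0.15,0.11,-0.19,0.02,0.01,-0.55,1],[0,0,0,0,0,0,1]]]'

```text
time_s: 7.25
tcp_pos: [0.4919, 0.1472, 0.1854]
ee_rot: [[-0.114, -0.984, -0.139], [0.693, -0.179, 0.699], [-0.712, -0.017, 0.702]]
wrist_force: [-0.4, -0.0, 0.1]
gripper_width: 1.0
```

```bash
sed -i 's/CUP=np.array(\[.470,.265\])/CUP=np.array([.470,.266])/' plan.py; python3 log.py; cat > s3.py <<'E'
from mv import *
q,p,R=now();Rg=toolR(100,45,0);tg=np.array([*CUP,.057])-.051*Rg[:,0]
rows(p,R,q,tg-.05*Rg[:,0],Rg,40); rows(p,R,q,tg,Rg,30)
E
python3 s3.py
```

```text
t 7.25 q [  9.7  22.6  -9.7 -49.5 -67.4  25.1] p [0.4919 0.1472 0.1854] x [-0.114  0.693 -0.712] y [-0.984 -0.179 -0.017] F [-0.4 -0.   0.1] g 1.0
2 x [0.016, 0.066, -0.019, -0.079, 0.404, -0.475] | clr 0.033 (4, 'case') maxstep 3.4 err 0.0 q [ 14.  27. -12. -54. -61.  28.]
5 x [0.006, 0.026, -0.008, -0.052, 0.278, -0.308] | clr 0.035 (4, 'case') maxstep 2.4 err 0.0 q [ 17.  31. -13. -57. -57.  30.]
```

move_arm --series '[[[0,0.03,0,-0.05,0.28,-0.31,1],[0,0.03,0,-0.05,0.28,-0.31,1],[0,0.03,0,-0.05,0.28,-0.31,1],[0,0.03,0,-0.05,0.28,-0.31,1],[0,0.03,0,-0.05,0.28,-0.3,1],[0,0,0,0,0,0,1]]]'

```text
time_s: 8.0
tcp_pos: [0.4808, 0.2367, 0.1025]
ee_rot: [[-0.116, -0.982, -0.148], [0.694, -0.186, 0.695], [-0.711, -0.022, 0.703]]
wrist_force: [0.2, 0.0, 1.2]
gripper_width: 1.0
```

```bash
python3 log.py; python3 s3.py|tail -1; python3 - <<'E'
from h import *
p,d,W,K,T=cloud("wrist"); cv2.imwrite("pics/w2.png",p[:,:,::-1])
p,d,W,K,T=cloud("scene"); cv2.imwrite("pics/s2.png",cv2.resize(p[120:280,260:500,::-1],None,fx=3,fy=3))
E
```

```text
t 8.0 q [ 18.   29.7 -12.1 -56.5 -56.5  29.7] p [0.4808 0.2367 0.1025] x [-0.116  0.694 -0.711] y [-0.982 -0.186 -0.022] F [0.2 0.  1.2] g 1.0
1 x [0.008, 0.163, -0.093, -0.075, -0.103, -0.158] | clr 0.035 (4, 'case') maxstep 0.8 err 0.0 q [ 17.  31. -13. -57. -57.  30.]
```

View pics/w2.png

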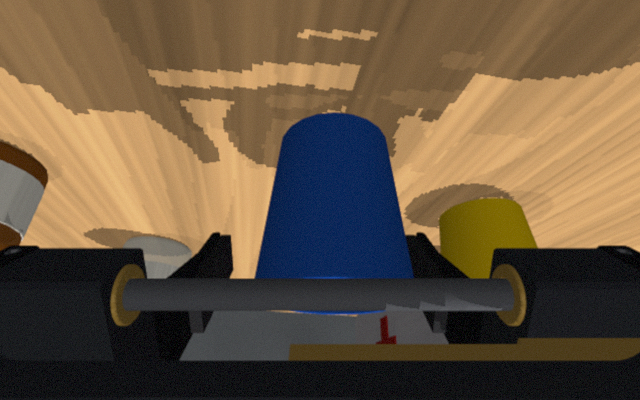

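View pics/s2.png

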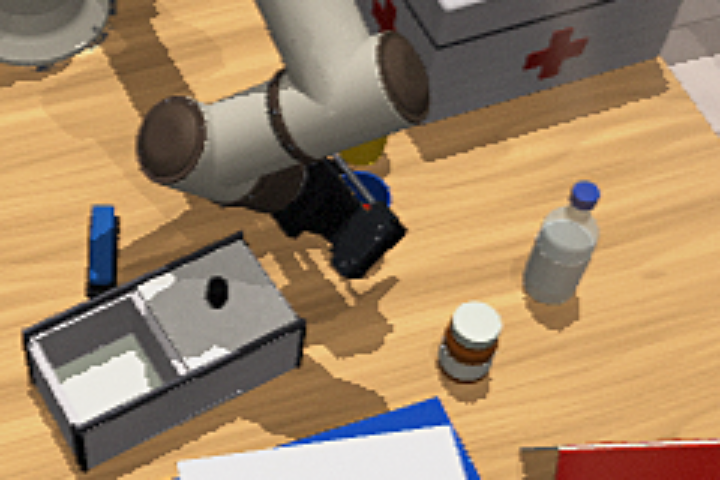

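The cup stands between the fingers at (335,210), slightly right of the middle (about 318). I'll make the small correction, close the gripper and lift.

move_arm --series '[[[0,0.16,-0.09,-0.08,-0.1,-0.15,1],[0,0,0,0,0,0,1],[0,0,0,0,0,0,0],[0,0,0,0,0,0,0],[0,0,0,0,0,0,0],[0,0,0,0,0,0,0],[0,0,0,0,0,0,0],[0,0,0,0,0,0,0]]]'

```text
time_s: 9.1
tcp_pos: [0.4773, 0.2279, 0.0955]
ee_rot: [[-0.119, -0.985, -0.123], [0.696, -0.171, 0.697], [-0.708, -0.003, 0.706]]
wrist_force: [-1.1, -1.6, 0.5]
gripper_width: 0.762
```

```bash
python3 log.py; python3 - <<'E'
from mv import *
q,p,R=now();print("grasp pt",(p+.051*R[:,0]).round(4))
e=rows(p,R,q,p+[0,0,.19],R,30)
p0,R0=pose(100,45,0,100,0,BIN);f=rows(*e,p0,R0,35,4)
E
```

```text
t 9.1 q [ 17.   30.2 -12.7 -56.9 -56.7  30.1] p [0.4773 0.2279 0.0955] x [-0.119  0.696 -0.708] y [-0.985 -0.171 -0.003] F [-1.1 -1.6  0.5] g 0.762
grasp pt [0.4712 0.2634 0.0593]
7 x [0.0, 0.0, 0.0, 0.0, 0.0, 0.452] | clr 0.052 (4, 'case') maxstep 3.3 err 0.0 q [ 19.  14.  -5. -48. -70.   8.]
11 x [0.0, 0.002, 0.002, 0.187, -0.534, -0.125] | clr 0.086 (4, 'case') maxstep 3.8 err 0.0 q [-15.  35.  14. -40. -91.  32.]
```

Gripped at 66 mm, which fits the cup at this height. Now lift and carry it over the bin.

move_arm --series '[[[0,0,0,0,0,0.3,0],[0,0,0,0,0,0.45,0],[0,0,0,0,0,0.45,0],[0,0,0,0,0,0.45,0],[0,0,0,0,0,0.45,0],[0,0,0,0,0,0.45,0],[0,0,0,0,0,0.45,0],[0,0,0,0,0,0.2,0],[0,0,0,0,0,0,0]]]'

```text
time_s: 10.22
tcp_pos: [0.4759, 0.2269, 0.2899]
ee_rot: [[-0.119, -0.986, -0.119], [0.693, -0.168, 0.701], [-0.711, 0.001, 0.704]]
wrist_force: [0.3, -0.4, -1.9]
gripper_width: 0.763
```

```bash
sed -i 's/^GZ=.*/GZ=.059/' pour.py; python3 log.py; python3 - <<'E'
from mv import *
q,p,R=now()
p0,R0=pose(100,45,0,100,0,BIN);f=rows(p,R,q,p0,R0,35,4)
from h import *
p,d,W,K,T=cloud("scene"); cv2.imwrite("pics/s3.png",cv2.resize(p[100:280,260:500,::-1],None,fx=3,fy=3))
E
```

```text
t 10.22 q [ 19.3  14.1  -5.2 -47.7 -69.9   7.3] p [0.4759 0.2269 0.2899] x [-0.119  0.693 -0.711] y [-0.986 -0.168  0.001] F [ 0.3 -0.4 -1.9] g 0.763
11 x [0.003, -0.0, 0.003, 0.189, -0.533, -0.126] | clr 0.09 (4, 'case') maxstep 3.8 err 0.0 q [-15.  35.  14. -40. -91.  32.]
```

View pics/s3.png

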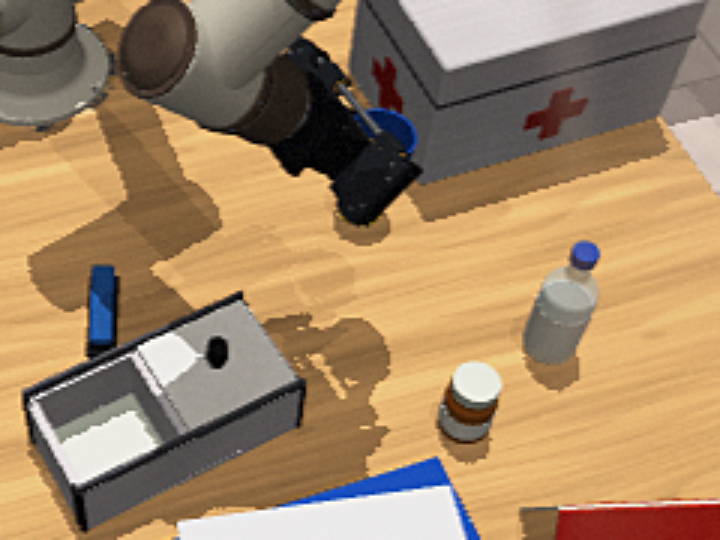

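The cup is up and held, with its rim at about (385,130) in this crop. Next it goes over the bin.

move_arm --series '[[[0,0,0,0.1,-0.3,0,0],[0,0,0,0.19,-0.5,0,0],[0,0,0,0.19,-0.53,0,0],[0,0,0,0.19,-0.53,-0.1,0],[0,0,0,0.19,-0.53,-0.1,0],[0,0,0,0.19,-0.53,-0.13,0],[0,0,0,0.19,-0.53,-0.13,0],[0,0,0,0.19,-0.53,-0.13,0],[0,0,0,0.19,-0.53,-0.13,0],[0,0,0,0.19,-0.53,-0.13,0],[0,0,0,0.19,-0.53,-0.13,0],[0,0,0,0.1,-0.3,0,0],[0,0,0,0,0,0,0]]]'

```text
time_s: 11.9
tcp_pos: [0.602, -0.1494, 0.209]
ee_rot: [[-0.135, -0.987, -0.09], [0.695, -0.159, 0.701], [-0.706, 0.032, 0.708]]
wrist_force: [-1.2, 0.3, -0.0]
gripper_width: 0.764
```

```bash
python3 log.py; cat > s4.py <<'E'
from mv import *
import sys
q,p,R=now(); L=BIN+Rc@[0,float(sys.argv[1])]
k=(p,R,q)
for tau in map(int,sys.argv[2:]):
    k=rows(*k,*pose(100,45,0,100,tau,L),40,5.4)
E
python3 s4.py -.012 0 40 80 100 120 125
```

```text
t 11.9 q [-16.3  36.4  16.3 -39.1 -93.6  30.6] p [ 0.602  -0.1494  0.209 ] x [-0.135  0.695 -0.706] y [-0.987 -0.159  0.032] F [-1.2  0.3 -0. ] g 0.764
1 x [0.029, -0.229, 0.108, 0.018, 0.218, -0.032] | clr 0.094 (4, 'case') maxstep 1.6 err 0.0 q [-15.  36.  15. -40. -92.  32.]
8 x [-0.616, -0.109, 0.0, -0.01, 0.054, 0.039] | clr 0.098 (4, 'case') maxstep 5.2 err 0.0 q [  3.  24.  -4.  -6. -62.  10.]
8 x [-0.616, -0.109, -0.0, -0.017, 0.097, -0.069] | clr 0.075 (4, 'case') maxstep 7.7 err 0.0 q [ 18.  24. -33.  48. -50. -45.]
4 x [-0.616, -0.109, 0.0, -0.018, 0.101, -0.022] | clr 0.061 (4, 'case') maxstep 5.9 err 0.0 q [ 22.  29. -38.  64. -63. -65.]
4 x [-0.616, -0.109, -0.0, -0.015, 0.088, -0.056] | clr 0.031 (4, 'knob') maxstep 4.2 err 0.0 q [ 26.  37. -41.  71. -79. -78.]
1 x [-0.616, -0.109, -0.0, -0.013, 0.074, -0.074] | clr 0.021 (4, 'knob') maxstep 4.2 err 0.0 q [ 27.  39. -41.  72. -83. -80.]
```

move_arm --series '[[[0.03,-0.22,0.1,0.02,0.2,0,0],[-0.6,-0.1,0,-0.01,0.06,0.04,0],[-0.6,-0.1,0,-0.01,0.06,0.04,0],[-0.6,-0.1,0,-0.01,0.06,0.04,0],[-0.6,-0.1,0,-0.01,0.06,0.04,0],[-0.6,-0.1,0,-0.01,0.06,0.04,0],[-0.6,-0.1,0,-0.01,0.06,0.04,0],[-0.6,-0.1,0,-0.01,0.06,0.04,0],[-0.6,-0.1,0,-0.01,0.06,0.04,0],[-0.6,-0.1,0,-0.01,0.08,-0.03,0],[-0.6,-0.1,0,-0.01,0.08,-0.03,0],[0,0,0,0,0,0,0]]]'

```text
time_s: 13.4
tcp_pos: [0.5891, -0.0743, 0.2331]
ee_rot: [[0.018, -0.979, -0.204], [-0.072, -0.205, 0.976], [-0.997, -0.002, -0.074]]
wrist_force: [0.2, -0.2, -2.5]
gripper_width: 0.763
```

```bash
python3 log.py; cat > lip.py <<'E'
from mv import *
q,p,R=now();A=toolR(100,45,0);Q=R@A.T
a=np.radians(100);d=Q@[np.cos(a),np.sin(a),0];g=p+.051*R[:,0]
lip=g+.021*Q[:,2]+.035*d
print("tilt",np.degrees(np.arccos(Q[2,2])).round(1),"lip z",lip[2].round(3),"lip in bin frame",(Rc.T@(lip[:2]-BIN)).round(3),"axis",Q[:,2].round(2))
E
python3 lip.py; python3 s4.py -.012 55 70 80 90 100 110 120
python3 - <<'E'
from h import *
p,d,W,K,T=cloud("scene"); cv2.imwrite("pics/s4.png",cv2.resize(p[150:290,220:400,::-1],None,fx=4,fy=4))
E
```

```text
t 13.4 q [ 10.1  21.2 -11.8   5.1 -56.8  -1.1] p [ 0.5891 -0.0743  0.2331] x [ 0.018 -0.072 -0.997] y [-0.979 -0.205 -0.002] F [ 0.2 -0.2 -2.5] g 0.763
tilt 49.3 lip z 0.169 lip in bin frame [-0.003  0.016] axis [-0.16  0.74  0.65]
2 x [-0.354, -0.06, -0.113, 0.055, -0.168, -0.119] | clr 0.116 (4, 'case') maxstep 3.8 err 0.0 q [ 10.  22. -15.  13. -53.  -8.]
3 x [-0.616, -0.109, 0.0, -0.018, 0.1, -0.079] | clr 0.093 (4, 'case') maxstep 7.7 err 0.0 q [ 15.  23. -27.  34. -48. -30.]
2 x [-0.616, -0.109, -0.0, -0.018, 0.104, -0.1] | clr 0.075 (4, 'case') maxstep 7.7 err 0.0 q [ 18.  24. -33.  48. -50. -45.]
2 x [-0.616, -0.109, 0.0, -0.018, 0.103, -0.013] | clr 0.069 (4, 'case') maxstep 5.8 err 0.0 q [ 20.  26. -36.  58. -55. -56.]
2 x [-0.616, -0.109, 0.0, -0.018, 0.099, -0.031] | clr 0.061 (4, 'case') maxstep 4.6 err 0.0 q [ 22.  29. -38.  64. -63. -65.]
2 x [-0.616, -0.109, -0.0, -0.016, 0.093, -0.048] | clr 0.052 (4, 'case') maxstep 4.1 err 0.0 q [ 24.  32. -40.  69. -70. -72.]
2 x [-0.616, -0.109, -0.0, -0.015, 0.083, -0.063] | clr 0.031 (4, 'knob') maxstep 4.2 err 0.0 q [ 26.  37. -41.  71. -79. -78.]
```

View pics/s4.png

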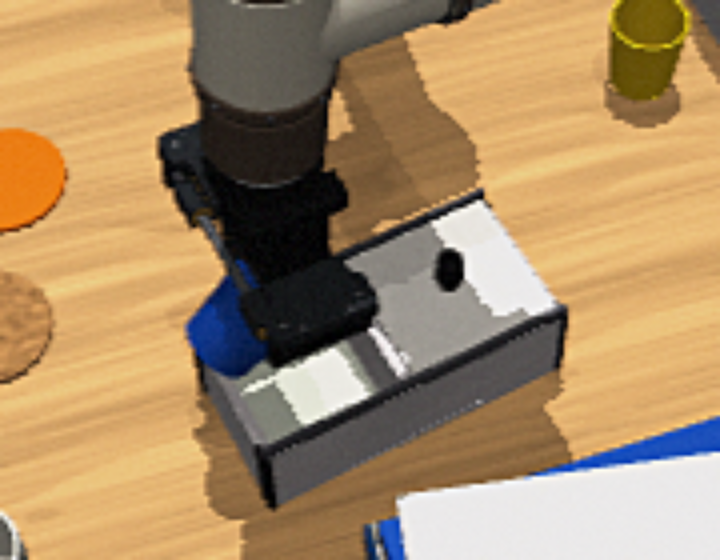

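The cup is tilted 49° with its mouth over the bin, but the lip is 16 mm too far towards +y. I'll correct that and go on slowly.

move_arm --series '[[[-0.35,-0.06,-0.11,0.06,-0.17,-0.12,0],[-0.35,-0.06,-0.11,0.06,-0.17,-0.12,0],[-0.4,-0.07,0,0,0.04,-0.05,0],[-0.4,-0.07,0,0,0.05,-0.05,0],[-0.4,-0.07,0,0,0.05,-0.05,0],[0,0,0,0,0,0,0]]]'

```text
time_s: 14.2
tcp_pos: [0.5969, -0.0878, 0.2128]
ee_rot: [[0.065, -0.985, -0.157], [-0.327, -0.17, 0.93], [-0.943, -0.009, -0.333]]
wrist_force: [0.1, 0.2, -0.4]
gripper_width: 0.764
```

```bash
python3 lip.py; python3 s4.py -.012 70 80 90 100 110 120
```

```text
tilt 64.4 lip z 0.142 lip in bin frame [ 0.003 -0.017] axis [-0.16  0.89  0.43]
2 x [-0.348, -0.029, 0.013, -0.037, 0.095, -0.068] | clr 0.093 (4, 'case') maxstep 4.4 err 0.0 q [ 15.  23. -27.  34. -48. -30.]
2 x [-0.616, -0.109, -0.0, -0.018, 0.104, -0.1] | clr 0.075 (4, 'case') maxstep 7.7 err 0.0 q [ 18.  24. -33.  48. -50. -45.]
2 x [-0.616, -0.109, 0.0, -0.018, 0.103, -0.013] | clr 0.069 (4, 'case') maxstep 5.8 err 0.0 q [ 20.  26. -36.  58. -55. -56.]
2 x [-0.616, -0.109, 0.0, -0.018, 0.099, -0.031] | clr 0.061 (4, 'case') maxstep 4.6 err 0.0 q [ 22.  29. -38.  64. -63. -65.]
2 x [-0.616, -0.109, -0.0, -0.016, 0.093, -0.048] | clr 0.052 (4, 'case') maxstep 4.1 err 0.0 q [ 24.  32. -40.  69. -70. -72.]
2 x [-0.616, -0.109, -0.0, -0.015, 0.083, -0.063] | clr 0.031 (4, 'knob') maxstep 4.2 err 0.0 q [ 26.  37. -41.  71. -79. -78.]
```

move_arm --series '[[[-0.3,-0.05,0,-0.01,0.06,-0.05,0],[-0.3,-0.05,0,-0.01,0.06,-0.05,0],[-0.3,-0.05,0,-0.01,0.06,-0.05,0],[-0.3,-0.05,0,-0.01,0.06,-0.05,0],[-0.3,-0.05,0,-0.01,0.06,-0.04,0],[-0.3,-0.05,0,-0.01,0.05,-0.03,0],[-0.3,-0.05,0,-0.01,0.05,-0.02,0],[0,0,0,0,0,0,0]]]'

```text
time_s: 15.2
tcp_pos: [0.5957, -0.0676, 0.2009]
ee_rot: [[0.11, -0.987, -0.118], [-0.578, -0.161, 0.8], [-0.808, -0.019, -0.589]]
wrist_force: [-0.2, 0.9, -1.2]
gripper_width: 0.764
```

```bash
python3 lip.py; python3 s4.py -.012 90 100 110 120
python3 - <<'E'
from h import *
p,d,W,K,T=cloud("scene"); cv2.imwrite("pics/s5.png",cv2.resize(p[150:290,220:400,::-1],None,fx=4,fy=4))
E
```

```text
tilt 81.1 lip z 0.128 lip in bin frame [ 0.006 -0.018] axis [-0.16  0.97  0.16]
2 x [-0.563, -0.025, 0.042, -0.063, 0.133, -0.082] | clr 0.069 (4, 'case') maxstep 5.1 err 0.0 q [ 20.  26. -36.  58. -55. -56.]
2 x [-0.616, -0.109, 0.0, -0.018, 0.099, -0.031] | clr 0.061 (4, 'case') maxstep 4.6 err 0.0 q [ 22.  29. -38.  64. -63. -65.]
2 x [-0.616, -0.109, -0.0, -0.016, 0.093, -0.048] | clr 0.052 (4, 'case') maxstep 4.1 err 0.0 q [ 24.  32. -40.  69. -70. -72.]
2 x [-0.616, -0.109, -0.0, -0.015, 0.083, -0.063] | clr 0.031 (4, 'knob') maxstep 4.2 err 0.0 q [ 26.  37. -41.  71. -79. -78.]
```

View pics/s5.png

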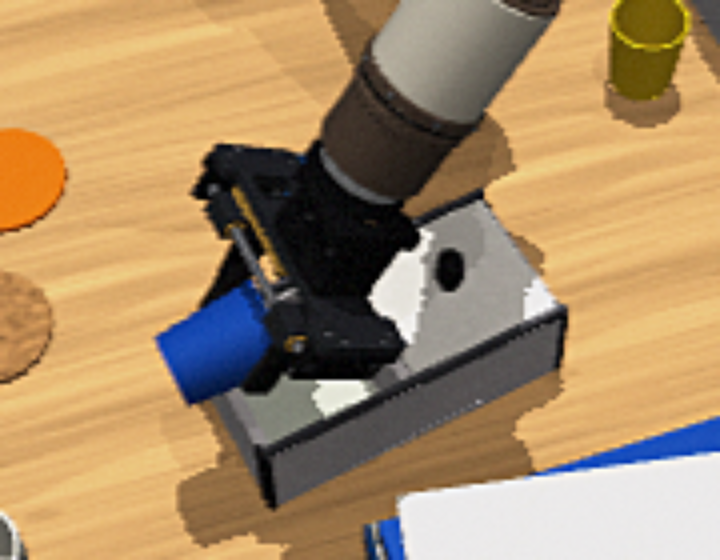

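move_arm --series '[[[-0.28,-0.04,0.01,-0.02,0.05,-0.03,0],[-0.28,-0.04,0.01,-0.02,0.05,-0.03,0],[-0.28,-0.04,0.01,-0.02,0.05,-0.03,0],[-0.28,-0.04,0.01,-0.02,0.05,-0.02,0],[-0.28,-0.05,0,-0.01,0.05,-0.02,0],[-0.28,-0.05,0,-0.01,0.05,-0.02,0],[-0.28,-0.05,0,-0.01,0.05,-0.02,0],[-0.28,-0.05,0,-0.01,0.05,-0.02,0],[0,0,0,0,0,0,0],[0,0,0,0,0,0,0]]]'

```text
time_s: 16.5
tcp_pos: [0.5916, -0.0459, 0.1942]
ee_rot: [[0.149, -0.986, -0.072], [-0.798, -0.163, 0.58], [-0.584, -0.029, -0.811]]
wrist_force: [-0.3, -0.1, -0.6]
gripper_width: 0.764
```

```bash
python3 lip.py; python3 s4.py -.015 105 112 120
python3 - <<'E'
from h import *
p,d,W,K,T=cloud("scene"); cv2.imwrite("pics/s6.png",cv2.resize(p[150:290,220:400,::-1],None,fx=4,fy=4))
E
```

```text
tilt 99.3 lip z 0.127 lip in bin frame [ 0.006 -0.019] axis [-0.16  0.97 -0.16]
2 x [-0.37, 0.042, 0.033, -0.05, 0.076, -0.079] | clr 0.056 (4, 'case') maxstep 2.3 err 0.0 q [ 23.  30. -39.  67. -66. -68.]
2 x [-0.431, -0.076, 0.0, -0.011, 0.063, -0.037] | clr 0.049 (4, 'knob') maxstep 2.9 err 0.0 q [ 24.  33. -40.  70. -72. -73.]
2 x [-0.492, -0.087, 0.0, -0.012, 0.066, -0.052] | clr 0.033 (4, 'knob') maxstep 3.4 err 0.0 q [ 26.  37. -41.  72. -79. -78.]
```

View pics/s6.png

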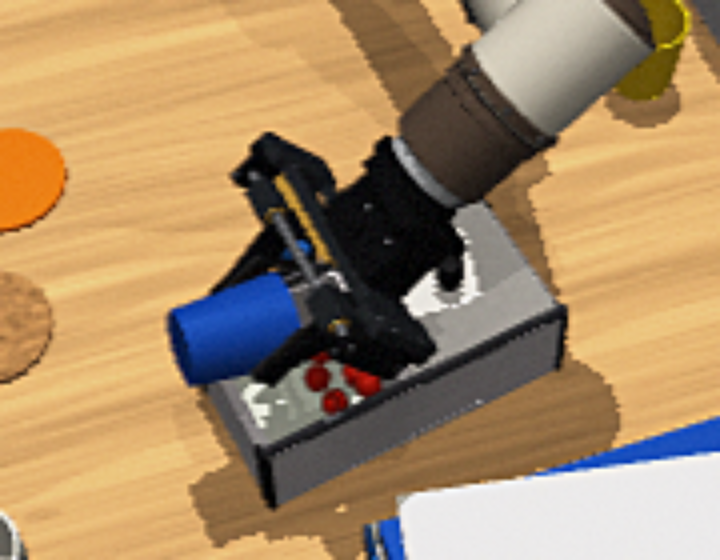

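At least four pills are in the bin. I'll tilt further to about 118° to empty the cup.

move_arm --series '[[[-0.3,-0.02,0,-0.02,0.05,-0.03,0],[-0.3,-0.02,0,-0.02,0.05,-0.03,0],[-0.3,-0.03,0,-0.01,0.05,-0.03,0],[-0.3,-0.03,0,-0.01,0.05,-0.03,0],[-0.3,-0.05,0,-0.01,0.04,-0.03,0],[-0.3,-0.05,0,-0.01,0.04,-0.03,0],[-0.3,-0.05,0,-0.01,0.04,-0.03,0],[0,0,0,0,0,0,0],[0,0,0,0,0,0,0],[0,0,0,0,0,0,0]]]'

```text
time_s: 17.8
tcp_pos: [0.5863, -0.0247, 0.1803]
ee_rot: [[0.167, -0.985, -0.039], [-0.938, -0.171, 0.301], [-0.303, -0.014, -0.953]]
wrist_force: [-0.3, 0.3, -1.5]
gripper_width: 0.764
```

```bash
python3 lip.py; python3 log.py; cat > s7.py <<'E'
from mv import *
q,p,R=now();k=(p,R,q)
L=BIN+Rc@[0,-.015]
for tau in (80,40,0): k=rows(*k,*pose(100,45,0,100,tau,L,lipmin=.15,floor=.125),40,6.5)
E
python3 s7.py
python3 - <<'E'
from h import *
p,d,W,K,T=cloud("scene"); cv2.imwrite("pics/s7.png",cv2.resize(p[150:290,220:400,::-1],None,fx=4,fy=4))
E
```

```text
tilt 117.4 lip z 0.124 lip in bin frame [ 0.003 -0.016] axis [-0.15  0.88 -0.46]
t 17.8 q [ 24.9  35.3 -40.1  71.3 -76.6 -76.3] p [ 0.5863 -0.0247  0.1803] x [ 0.167 -0.938 -0.303] y [-0.985 -0.171 -0.014] F [-0.3  0.3 -1.5] g 0.764
6 x [0.764, 0.15, 0.008, 0.013, -0.117, 0.117] | clr 0.056 (4, 'case') maxstep 7.9 err 0.0 q [ 18.  22. -30.  45. -53. -41.]
7 x [0.703, 0.124, 0.0, 0.02, -0.111, 0.039] | clr 0.111 (4, 'case') maxstep 8.1 err 0.0 q [  2.  24.  -3.  -6. -64.  10.]
7 x [0.703, 0.124, -0.0, 0.011, -0.062, -0.045] | clr 0.107 (4, 'case') maxstep 5.9 err 0.0 q [-16.  35.  16. -40. -93.  31.]
```

View pics/s7.png

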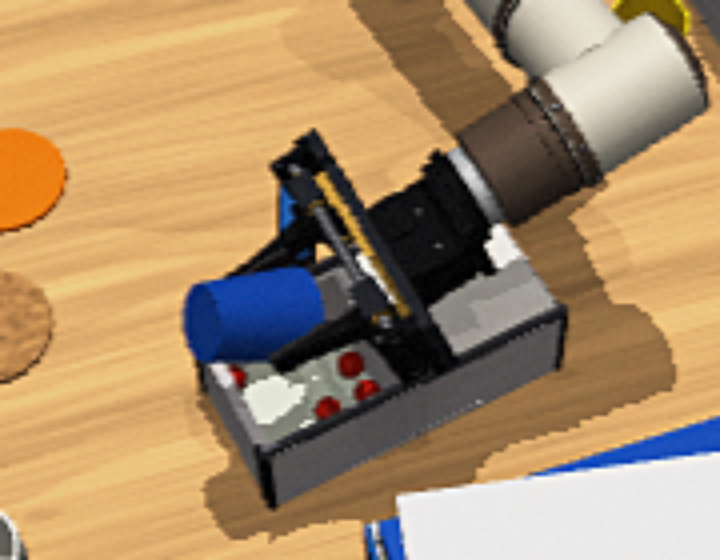

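I can see four pills, at (237,377), (350,365), (367,388) and (327,407). I'll check the other cameras for the remaining two.

```bash
python3 - <<'E'
from h import *
p,d,W,K,T=cloud("top"); cv2.imwrite("pics/t7.png",cv2.resize(p[100:230,270:430,::-1],None,fx=4,fy=4))
p,d,W,K,T=cloud("wrist"); cv2.imwrite("pics/w7.png",p[:,:,::-1])
E
```

```text
(no output)
```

View pics/t7.png

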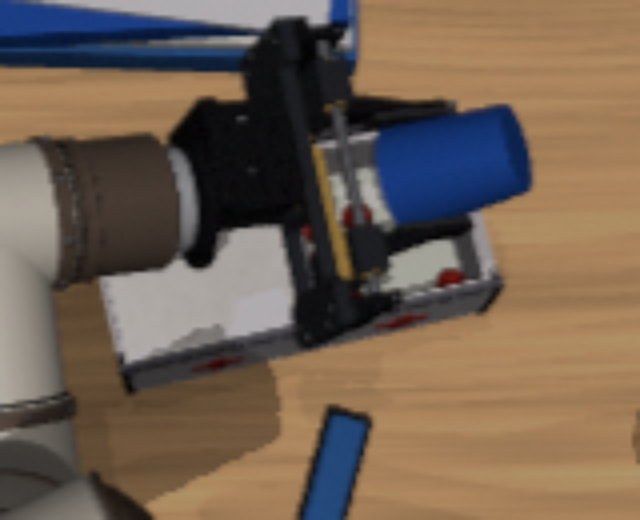

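View pics/w7.png

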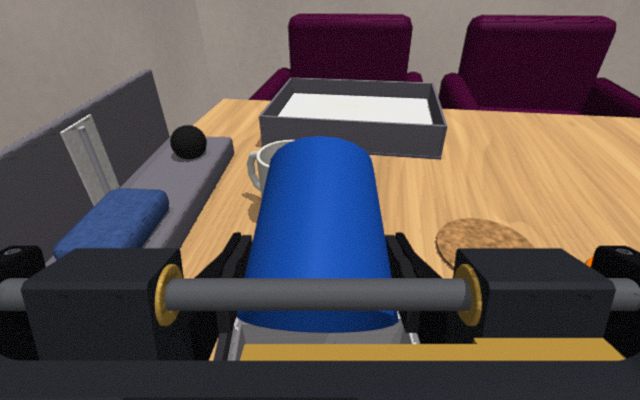

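The top view shows three pills, with the rest behind the cup and gripper. I'll stand the cup back up over the bin and count again.

move_arm --series '[[[0.5,0.1,0,0.01,-0.08,0.15,0],[0.75,0.15,0,0.01,-0.12,0.15,0],[0.75,0.15,0,0.01,-0.12,0.15,0],[0.75,0.15,0,0.01,-0.12,0.15,0],[0.75,0.15,0,0.01,-0.12,0.12,0],[0.75,0.15,0,0.01,-0.12,0.12,0],[0.7,0.12,0,0.02,-0.11,0.08,0],[0.7,0.12,0,0.02,-0.11,0.08,0],[0.7,0.12,0,0.02,-0.11,0.04,0],[0.7,0.12,0,0.02,-0.11,0.04,0],[0.7,0.12,0,0.02,-0.11,0.04,0],[0.7,0.12,0,0.02,-0.11,0.04,0],[0.7,0.12,0,0.02,-0.11,0.04,0],[0,0,0,0,0,0,0]]]'

```text
time_s: 19.7
tcp_pos: [0.5931, -0.1157, 0.2572]
ee_rot: [[-0.016, -0.985, -0.169], [0.078, -0.17, 0.982], [-0.997, 0.003, 0.08]]
wrist_force: [-0.2, 0.9, -0.4]
gripper_width: 0.763
```

```bash
python3 lip.py; python3 log.py; cat > s8.py <<'E'
from mv import *
q,p,R=now();k=(p,R,q)
L=BIN+Rc@[0,-.015]
k=rows(*k,p+[-.02,-.08,.05],toolR(100,45,0),40,6.0)
Rp=toolR(100,45,0);tp=np.array([*CO,.059+.012])-.051*Rp[:,0]
k=rows(*k,tp+[0,0,.12],Rp,40);rows(*k,tp,Rp,25)
E
python3 s8.py
python3 - <<'E'
from h import *
p,d,W,K,T=cloud("top"); cv2.imwrite("pics/t8.png",cv2.resize(p[100:230,270:430,::-1],None,fx=4,fy=4))
p,d,W,K,T=cloud("scene"); cv2.imwrite("pics/s8.png",cv2.resize(p[150:290,220:400,::-1],None,fx=4,fy=4))
E
```

```text
tilt 40.4 lip z 0.2 lip in bin frame [-0.006 -0.016] axis [-0.11  0.64  0.76]
t 19.7 q [  2.4  22.3  -2.6  -5.  -65.9   9.4] p [ 0.5931 -0.1157  0.2572] x [-0.016  0.078 -0.997] y [-0.985 -0.17   0.003] F [-0.2  0.9 -0.4] g 0.763
7 x [0.711, 0.122, 0.003, -0.048, -0.19, 0.119] | clr 0.167 (4, 'case') maxstep 5.8 err 0.0 q [ -21.   31.   21.  -39. -104.   29.]
5 x [0.0, 0.0, 0.0, -0.419, -0.426, -0.267] | clr 0.135 (4, 'cy3') maxstep 3.8 err 0.0 q [ -34.   33.   11.  -31. -101.   48.]
5 x [0.0, 0.0, 0.0, 0.0, 0.0, -0.4] | clr 0.078 (4, 'desk') maxstep 2.3 err 0.0 q [-34.  41.   6. -31. -89.  54.]
```

View pics/t8.png

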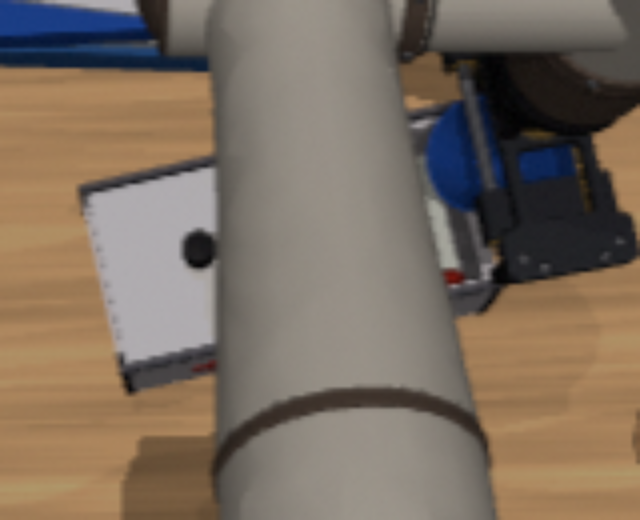

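View pics/s8.png

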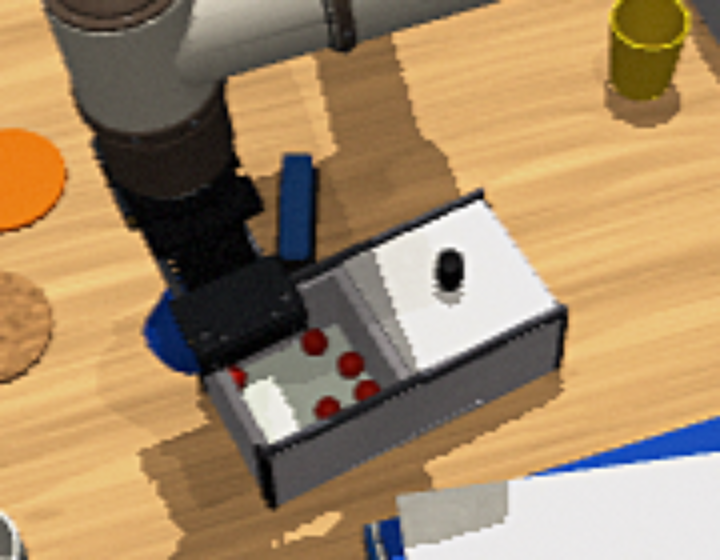

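I count five, at (314,342), (350,363), (367,392), (327,408) and (237,377). The sixth is behind the gripper or still in the cup, so I'll bring the cup upright and clear of the bin.

move_arm --series '[[[0.7,0.12,0,-0.05,-0.19,0.12,0],[0.7,0.12,0,-0.05,-0.19,0.12,0],[0.7,0.12,0,-0.05,-0.19,0.12,0],[0.7,0.12,0,-0.05,-0.19,0.12,0],[0.7,0.12,0,-0.05,-0.19,0.12,0],[0.7,0.12,0,-0.05,-0.19,0.12,0],[0.6,0.1,0,-0.05,-0.19,0.1,0],[0,0,0,0,0,0,0]]]'

```text
time_s: 20.8
tcp_pos: [0.5657, -0.188, 0.3026]
ee_rot: [[-0.143, -0.982, -0.127], [0.684, -0.191, 0.704], [-0.715, 0.014, 0.699]]
wrist_force: [0.4, -0.2, -1.1]
gripper_width: 0.761
```

```bash
python3 lip.py; python3 log.py
python3 - <<'E'
from h import *
p,d,W,K,T=cloud("top"); cv2.imwrite("pics/t9.png",cv2.resize(p[100:230,270:430,::-1],None,fx=4,fy=4))
p,d,W,K,T=cloud("scene"); cv2.imwrite("pics/s9.png",cv2.resize(p[150:290,200:380,::-1],None,fx=4,fy=4))
E
```

```text
tilt 1.0 lip z 0.287 lip in bin frame [-0.049 -0.055] axis [0.01 0.01 1.  ]
t 20.8 q [ -19.8   30.5   19.6  -37.7 -103.    29.7] p [ 0.5657 -0.188   0.3026] x [-0.143  0.684 -0.715] y [-0.982 -0.191  0.014] F [ 0.4 -0.2 -1.1] g 0.761
```

View pics/t9.png

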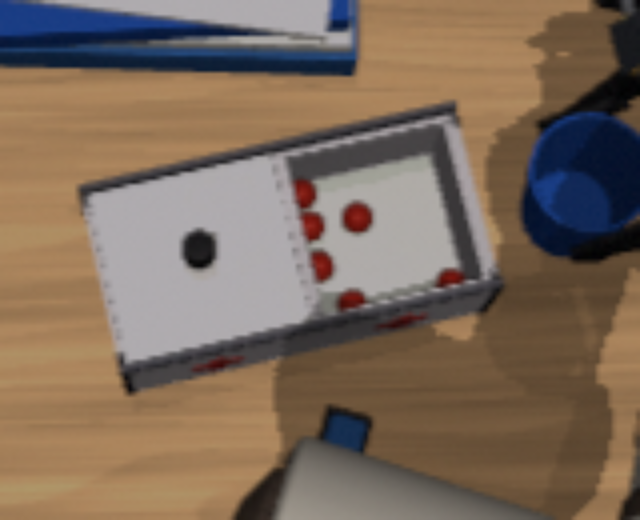

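View pics/s9.png

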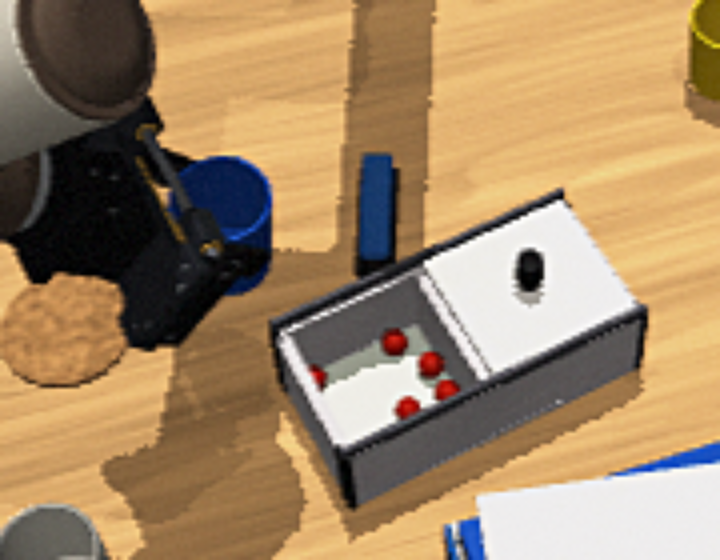

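All six pills are in the bin in the top view, at (303,193), (312,225), (357,217), (320,265), (352,302) and (450,280), and the cup is empty. Now the coaster.

```bash
cat > s10.py <<'E'
from mv import *
q,p,R=now();k=(p,R,q)
# keep cup-relative tool orientation measured at grasp
Rg=np.array([[-.119,-.985,-.123],[.696,-.171,.697],[-.708,-.003,.706]])
# cup axis vs tcp at grasp: cup (.470,.266) tcp (.4773,.2279)
tp=np.array([CO[0]+.0073,CO[1]-.0375,.1035])
k=rows(*k,tp+[0,0,.10],Rg,40);k=rows(*k,tp,Rg,20);print(tp)
E
python3 s10.py
```

```text
6 x [0.016, -0.016, -0.027, -0.327, -0.386, -0.277] | clr 0.116 (4, 'cy3') maxstep 3.4 err 0.0 q [-34.  35.  10. -31. -98.  49.]
6 x [0.0, -0.0, -0.0, 0.0, 0.0, -0.278] | clr 0.074 (4, 'desk') maxstep 1.6 err 0.0 q [-34.  42.   6. -31. -89.  54.]
[ 0.4483 -0.3255  0.1035]
```

move_arm --series '[[[0.02,-0.02,-0.03,-0.33,-0.39,-0.28,0],[0.02,-0.02,-0.03,-0.33,-0.39,-0.28,0],[0.02,-0.02,-0.03,-0.33,-0.39,-0.28,0],[0.02,-0.02,-0.03,-0.33,-0.39,-0.28,0],[0.02,-0.02,-0.03,-0.33,-0.39,-0.28,0],[0.02,-0.02,-0.03,-0.33,-0.39,-0.28,0],[0,0,0,0,0,0,0],[0,0,0,0,0,0,0]]]'

```text
time_s: 21.9
tcp_pos: [0.446, -0.3188, 0.2021]
ee_rot: [[-0.126, -0.982, -0.139], [0.687, -0.187, 0.702], [-0.716, -0.007, 0.698]]
wrist_force: [0.5, 0.6, -0.4]
gripper_width: 0.76
```

```bash
python3 log.py;python3 s10.py; python3 - <<'E'
from h import *
p,d,W,K,T=cloud("top"); cv2.imwrite("pics/t10.png",cv2.resize(p[130:280,360:560,::-1],None,fx=4,fy=4))
for o in spotter.trace("top","cup"):
    m=o["mask"]&(d>0);X=W[m];print(round(o["conf"],2),np.round(o["centre"]),np.percentile(X,[3,50,97],axis=0).round(3).tolist())
E
```

```text
t 21.9 q [-33.6  34.2   8.5 -30.4 -97.2  49.7] p [ 0.446  -0.3188  0.2021] x [-0.126  0.687 -0.716] y [-0.982 -0.187 -0.007] F [ 0.5  0.6 -0.4] g 0.76
1 x [0.074, 0.042, -0.116, 0.038, -0.111, 0.023] | clr 0.116 (4, 'cy3') maxstep 1.2 err 0.0 q [-34.  35.  10. -31. -98.  49.]
6 x [0.0, -0.0, -0.0, 0.0, 0.0, -0.278] | clr 0.074 (4, 'desk') maxstep 1.6 err 0.0 q [-34.  42.   6. -31. -89.  54.]
[ 0.4483 -0.3255  0.1035]
0.96 [220. 247.] [[0.319, 0.294, 0.003], [0.349, 0.337, 0.027], [0.377, 0.356, 0.082]]
0.75 [465. 200.] [[0.415, -0.309, 0.11], [0.446, -0.294, 0.145], [0.47, -0.246, 0.188]]
0.37 [441. 197.] [[0.463, -0.295, 0.001], [0.481, -0.276, 0.006], [0.494, -0.254, 0.011]]
```

View pics/t10.png

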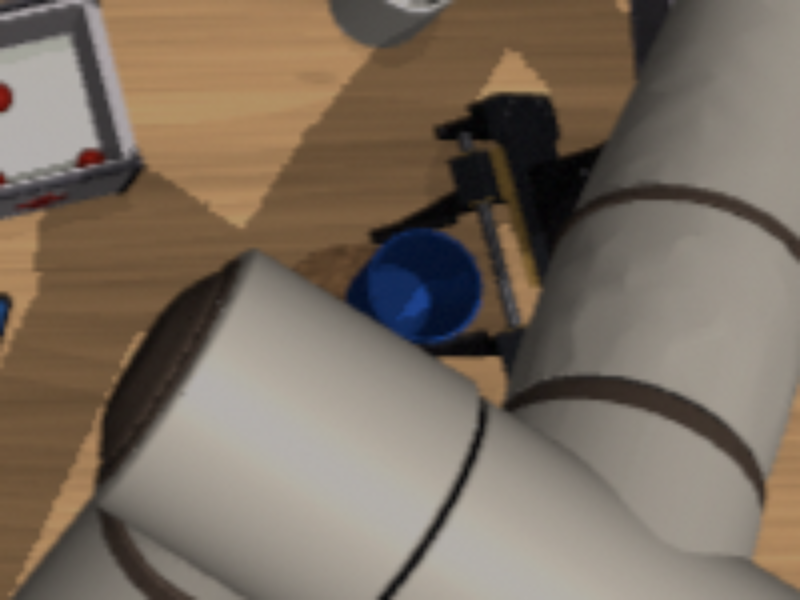

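The cup is upright and empty above the coaster. Lowering it now.

move_arm --series '[[[0.07,0.04,-0.11,0.04,-0.1,-0.25,0],[0,0,0,0,0,-0.28,0],[0,0,0,0,0,-0.28,0],[0,0,0,0,0,-0.28,0],[0,0,0,0,0,-0.28,0],[0,0,0,0,0,-0.15,0],[0,0,0,0,0,0,0],[0,0,0,0,0,0,0]]]'

```text
time_s: 23.0
tcp_pos: [0.4494, -0.3238, 0.1038]
ee_rot: [[-0.121, -0.985, -0.124], [0.696, -0.173, 0.697], [-0.708, -0.002, 0.707]]
wrist_force: [0.6, 1.1, -0.3]
gripper_width: 0.763
```

```bash
python3 log.py;python3 s10.py|tail -2
```

```text
t 23.0 q [-34.   41.5   5.8 -30.6 -89.1  54.3] p [ 0.4494 -0.3238  0.1038] x [-0.121  0.696 -0.708] y [-0.985 -0.173 -0.002] F [ 0.6  1.1 -0.3] g 0.763
6 x [0.0, -0.0, -0.0, 0.0, 0.0, -0.278] | clr 0.074 (4, 'desk') maxstep 1.6 err 0.0 q [-34.  42.   6. -31. -89.  54.]
[ 0.4483 -0.3255  0.1035]
```

move_arm --series '[[[0,0,0,0,0,-0.04,0],[0,0,0,0,0,0,0]]]'

```text
time_s: 23.25
tcp_pos: [0.4498, -0.3241, 0.1023]
ee_rot: [[-0.119, -0.985, -0.126], [0.695, -0.173, 0.698], [-0.709, -0.004, 0.705]]
wrist_force: [0.6, -0.3, -0.4]
gripper_width: 0.763
```

```bash
python3 log.py; python3 - <<'E'
from h import *
p,d,W,K,T=cloud("scene"); cv2.imwrite("pics/s11.png",cv2.resize(p[150:290,140:320,::-1],None,fx=4,fy=4))
E
```

```text
t 23.25 q [-34.   41.6   5.8 -30.6 -88.9  54.5] p [ 0.4498 -0.3241  0.1023] x [-0.119  0.695 -0.709] y [-0.985 -0.173 -0.004] F [ 0.6 -0.3 -0.4] g 0.763
```

View pics/s11.png

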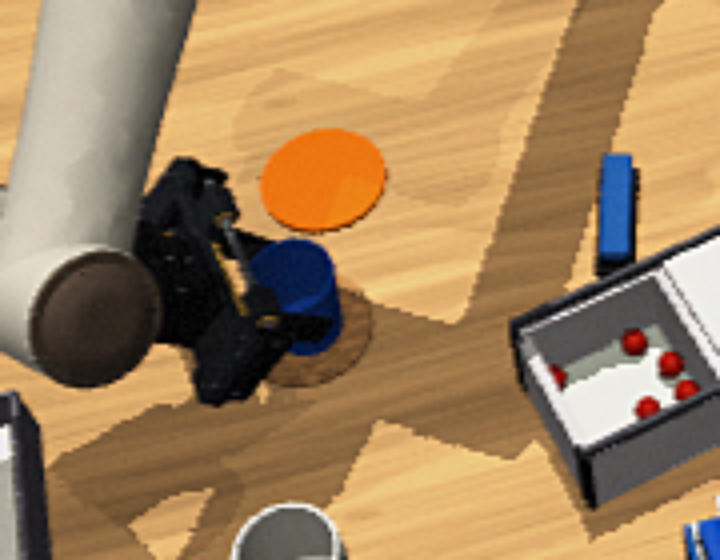

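The cup's foot is inside the coaster disc, at about (312,335) in this crop. I'll lower the last millimetre and release.

move_arm --series '[[[0,0,0,0,0,-0.03,0],[0,0,0,0,0,0,0],[0,0,0,0,0,0,0.85],[0,0,0,0,0,0,0.9],[0,0,0,0,0,0,1],[0,0,0,0,0,0,1],[0,0,0,0,0,0,1]]]'

```text
time_s: 24.18
tcp_pos: [0.45, -0.3242, 0.1015]
ee_rot: [[-0.119, -0.985, -0.127], [0.695, -0.174, 0.698], [-0.709, -0.005, 0.705]]
wrist_force: [-0.5, -0.5, -0.3]
gripper_width: 0.992
```

```bash
python3 log.py; cat > s12.py <<'E'
from mv import *
q,p,R=now();k=(p,R,q)
k=rows(*k,p-.13*R[:,0],R,25)
KN=np.array([.5625,.0705])
print("toolyaw")
for h in (101.8,):
  # down tool, jaw along case y
  for roll in (0,):
    y=np.array([*(Rc@[0,1.]),0]);
    for s in (1,-1):
      x=np.array([0,0,-1.]);Rk=np.c_[x,s*y,np.cross(x,s*y)]
      up=np.array([*KN,.108+.051+.09])
      m=rows(*k,np.array([.50,-.12,.30]),Rk,50,7);m=rows(*m,up,Rk,50);m=rows(*m,up-[0,0,.09],Rk,25);t=Rc@[0,-.127]
      m=rows(*m,up-[0,0,.09]+[t[0],t[1],0],Rk,15)
E
python3 s12.py
```

```text
t 24.18 q [-34.   41.7   5.8 -30.6 -88.8  54.6] p [ 0.45   -0.3242  0.1015] x [-0.119  0.695 -0.709] y [-0.985 -0.174 -0.005] F [-0.5 -0.5 -0.3] g 0.992
6 x [0.0, 0.0, 0.0, 0.043, -0.251, 0.256] | clr 0.076 (4, 'cy3') maxstep 3.0 err 0.0 q [ -39.   42.   22.  -29. -105.   51.]
toolyaw
14 x [-0.364, 0.249, -0.745, 0.041, 0.351, 0.127] | clr 0.124 (4, 'cy3') maxstep 12.0 err 0.0 q [  5.  11. -14.  -0. -65. -83.]
5 x [0.0, 0.0, 0.0, 0.208, 0.635, -0.17] | clr 0.125 (4, 'knob') maxstep 4.2 err 0.0 q [  24.   18.  -12.   -0.  -60. -102.]
4 x [0.0, 0.0, 0.0, 0.0, 0.0, -0.375] | clr 0.035 (4, 'knob') maxstep 3.0 err 0.0 q [  24.   24.  -18.   -0.  -48. -102.]
9 x [0.0, 0.0, 0.0, 0.048, -0.23, 0.0] | clr 0.035 (4, 'knob') maxstep 1.5 err 0.0 q [ 10.  26. -14.  -0. -50. -89.]
15 x [-0.234, -0.342, 0.721, 0.038, 0.327, 0.118] | clr 0.117 (4, 'cy3') maxstep 4.8 err 0.0 q [  5.  11. -14.  -0. -65.  97.]
5 x [0.0, 0.0, 0.0, 0.208, 0.635, -0.17] | clr 0.125 (4, 'knob') maxstep 4.2 err 0.0 q [ 24.  18. -12.  -0. -60.  78.]
4 x [0.0, 0.0, 0.0, 0.0, 0.0, -0.375] | clr 0.035 (4, 'knob') maxstep 3.0 err 0.0 q [ 24.  24. -18.  -0. -48.  78.]
9 x [0.0, 0.0, 0.0, 0.048, -0.23, 0.0] | clr 0.035 (4, 'knob') maxstep 1.5 err 0.0 q [ 10.  26. -14.  -0. -50.  91.]
```

move_arm --series '[[[0,0,0,0.04,-0.2,0.2,1],[0,0,0,0.04,-0.25,0.26,1],[0,0,0,0.04,-0.25,0.26,1],[0,0,0,0.04,-0.25,0.26,1],[0,0,0,0.04,-0.25,0.26,1],[0,0,0,0.04,-0.2,0.3,1],[0,0,0,0,0,0.6,1],[0,0,0,0,0,0.8,1],[0,0,0,0,0,0.4,1],[0,0,0,0,0,0,1]]]'

```text
time_s: 25.42
tcp_pos: [0.4633, -0.4185, 0.3159]
ee_rot: [[-0.115, -0.985, -0.128], [0.687, -0.172, 0.706], [-0.717, -0.006, 0.697]]
wrist_force: [-0.1, -0.4, -0.1]
gripper_width: 0.997
```

```bash
python3 log.py; sed -i 's/^k=rows(\*k,p-.13.*//' s12.py; python3 s12.py; python3 - <<'E'
from h import *
p,d,W,K,T=cloud("scene"); cv2.imwrite("pics/s12.png",cv2.resize(p[150:290,140:320,::-1],None,fx=4,fy=4))
for n in ("cup","coaster"):
  for o in spotter.trace("scene",n)[:3]:
    m=o["mask"]&(d>0);X=W[m];z=np.percentile(X[:,2],97);t=X[X[:,2]>z-.008];print(n,round(o["conf"],2),np.round(o["centre"]),z.round(3),cv2.minEnclosingCircle(t[:,:2].astype(np.float32)))
E
```

```text
t 25.43 q [ -39.4   36.7   30.4  -30.7 -116.3   43.8] p [ 0.4633 -0.4185  0.3159] x [-0.115  0.687 -0.717] y [-0.985 -0.172 -0.006] F [-0.1 -0.4 -0.1] g 0.997
toolyaw
14 x [-0.358, 0.247, -0.745, 0.044, 0.355, -0.019] | clr 0.176 (0, 'desk') maxstep 11.6 err 0.0 q [  5.  11. -14.  -0. -65. -83.]
5 x [0.0, 0.0, 0.0, 0.208, 0.635, -0.17] | clr 0.125 (4, 'knob') maxstep 4.2 err 0.0 q [  24.   18.  -12.   -0.  -60. -102.]
4 x [0.0, 0.0, 0.0, 0.0, 0.0, -0.375] | clr 0.035 (4, 'knob') maxstep 3.0 err 0.0 q [  24.   24.  -18.    0.  -48. -102.]
9 x [0.0, 0.0, 0.0, 0.048, -0.23, 0.0] | clr 0.035 (4, 'knob') maxstep 1.5 err 0.0 q [ 10.  26. -14.  -0. -50. -89.]
15 x [-0.232, -0.336, 0.723, 0.041, 0.332, -0.018] | clr 0.175 (0, 'desk') maxstep 5.7 err 0.0 q [  5.  11. -14.  -0. -65.  97.]
5 x [0.0, 0.0, 0.0, 0.208, 0.635, -0.17] | clr 0.125 (4, 'knob') maxstep 4.2 err 0.0 q [ 24.  18. -12.   0. -60.  78.]
4 x [0.0, 0.0, 0.0, 0.0, 0.0, -0.375] | clr 0.035 (4, 'knob') maxstep 3.0 err 0.0 q [ 24.  24. -18.  -0. -48.  78.]
9 x [0.0, 0.0, 0.0, 0.048, -0.23, 0.0] | clr 0.035 (4, 'knob') maxstep 1.5 err 0.0 q [ 10.  26. -14.  -0. -50.  91.]
cup 0.86 [216. 224.] 0.087 ((0.4440445601940155, -0.2880078852176666), 0.036055997014045715)
cup 0.61 [382. 163.] 0.079 ((0.3484051525592804, 0.3199714422225952), 0.03639599308371544)
cup 0.22 [216. 240.] 0.011 ((0.44443193078041077, -0.29209625720977783), 0.05440368130803108)
coaster 0.75 [220. 193.] 0.011 ((0.2949368357658386, -0.25156110525131226), 0.05801762267947197)
```

View pics/s12.png

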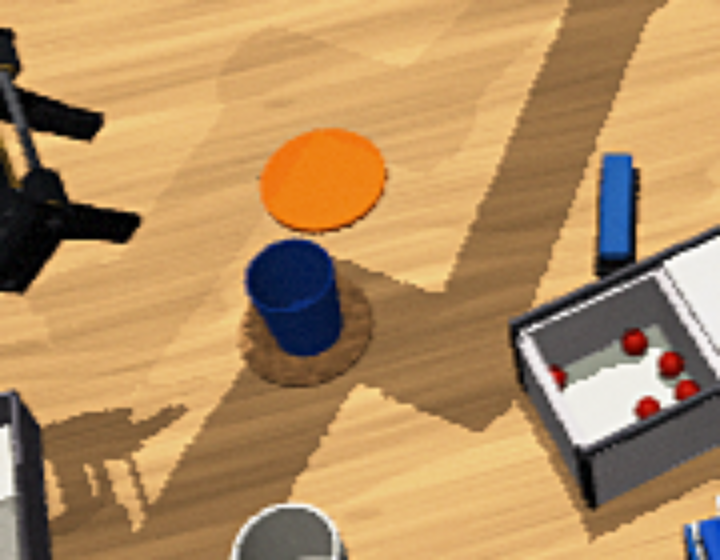

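The cup stands upright on the cork coaster, 3 mm from its centre. Next is the cover.

move_arm --series '[[[-0.23,-0.34,0.72,0.04,0.33,-0.02,0.6],[-0.23,-0.34,0.72,0.04,0.33,-0.02,0.6],[-0.23,-0.34,0.72,0.04,0.33,-0.02,0.6],[-0.23,-0.34,0.72,0.04,0.33,-0.02,0.6],[-0.23,-0.34,0.72,0.04,0.33,-0.02,0.6],[-0.23,-0.34,0.72,0.04,0.33,-0.02,0.6],[-0.23,-0.34,0.72,0.04,0.33,-0.02,0.6],[-0.23,-0.34,0.72,0.04,0.33,-0.02,0.6],[-0.23,-0.34,0.72,0.04,0.33,-0.02,0.6],[-0.23,-0.34,0.72,0.04,0.33,-0.02,0.6],[-0.23,-0.34,0.72,0.04,0.33,-0.02,0.6],[-0.23,-0.34,0.72,0.04,0.33,-0.02,0.6],[-0.23,-0.34,0.72,0.04,0.33,-0.02,0.6],[-0.23,-0.34,0.72,0.04,0.33,-0.02,0.6],[-0.23,-0.34,0.72,0.04,0.33,-0.02,0.6],[0,0,0,0,0,0,0.6]]]'

```text
time_s: 27.58
tcp_pos: [0.4913, -0.1093, 0.2626]
ee_rot: [[-0.037, 0.24, -0.97], [-0.03, -0.971, -0.238], [-0.999, 0.02, 0.043]]
wrist_force: [-1.1, 0.4, 0.8]
gripper_width: 0.596
```

```bash
python3 log.py; cat > s13.py <<'E'
from mv import *
q,p,R=now();k=(p,R,q);KN=np.array([.5625,.0705])
y=-np.array([*(Rc@[0,1.]),0]);x=np.array([0,0,-1.]);Rk=np.c_[x,y,np.cross(x,y)]
up=np.array([*KN,.108+.051+.09])
m=rows(*k,up,Rk,50);rows(*m,up-[0,0,.09],Rk,25)
print("direct");rows(*k,up-[0,0,.09],Rk,25)
E
python3 s13.py
```

```text
t 27.57 q [  6.7  12.4 -18.6   1.7 -61.3  96.3] p [ 0.4913 -0.1093  0.2626] x [-0.037 -0.03  -0.999] y [ 0.24  -0.971  0.02 ] F [-1.1  0.4  0.8] g 0.596
4 x [0.053, -0.068, -0.064, 0.296, 0.749, -0.057] | clr 0.125 (4, 'knob') maxstep 4.9 err 0.0 q [ 24.  18. -12.   0. -60.  78.]
4 x [0.0, 0.0, 0.0, 0.0, 0.0, -0.375] | clr 0.035 (4, 'knob') maxstep 3.0 err 0.0 q [ 24.  24. -18.  -0. -48.  78.]
direct
9 x [0.023, -0.03, -0.028, 0.132, 0.333, -0.192] | clr 0.035 (4, 'knob') maxstep 2.3 err 0.0 q [ 24.  24. -18.  -0. -48.  78.]
```

move_arm --series '[[[0.05,-0.07,-0.06,0.3,0.75,-0.06,0.6],[0.05,-0.07,-0.06,0.3,0.75,-0.06,0.6],[0.05,-0.07,-0.06,0.3,0.75,-0.06,0.6],[0.05,-0.07,-0.06,0.3,0.75,0,0.6],[0,0,0,0,0,0,0.6]]]'

```text
time_s: 28.2
tcp_pos: [0.5643, 0.0728, 0.246]
ee_rot: [[-0.011, 0.196, -0.981], [-0.003, -0.981, -0.196], [-1.0, 0.001, 0.011]]
wrist_force: [-0.3, -1.1, 0.3]
gripper_width: 0.601
```

```bash
python3 log.py; python3 s13.py; python3 - <<'E'
from h import *
p,d,W,K,T=cloud("wrist"); cv2.imwrite("pics/w13.png",p[:,:,::-1])
for o in spotter.trace("wrist","knob")[:2]:
    m=o["mask"]&(d>0);X=W[m];t=X[(X[:,2]>.112)&(X[:,2]<.13)];print(round(o["conf"],2),np.round(o["centre"]),len(t),cv2.minEnclosingCircle(t[:,:2].astype(np.float32)) if len(t) else 0)
E
```

```text
t 28.2 q [ 23.6  19.  -11.1  -0.1 -60.5  77.7] p [0.5643 0.0728 0.246 ] x [-0.011 -0.003 -1.   ] y [ 0.196 -0.981  0.001] F [-0.3 -1.1  0.3] g 0.601
1 x [0.023, -0.077, 0.064, -0.031, -0.038, 0.05] | clr 0.125 (4, 'knob') maxstep 0.6 err 0.0 q [ 24.  18. -12.  -0. -60.  78.]
4 x [0.0, 0.0, 0.0, 0.0, 0.0, -0.375] | clr 0.035 (4, 'knob') maxstep 3.0 err 0.0 q [ 24.  24. -18.   0. -48.  78.]
direct
4 x [0.006, -0.019, 0.016, -0.008, -0.01, -0.362] | clr 0.035 (4, 'knob') maxstep 3.1 err 0.0 q [ 24.  24. -18.  -0. -48.  78.]
0.92 [319. 186.] 869 ((0.5620801448822021, 0.07079658657312393), 0.011001216247677803)
```

View pics/w13.png

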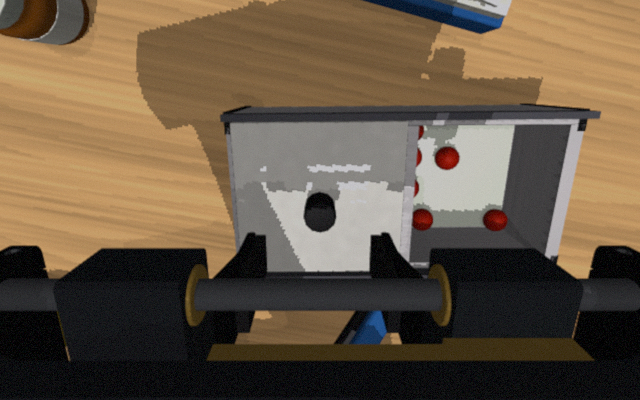

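The knob at (320,212) is centred between the fingers at (0.562, 0.071), and all six pills are visible. I'll go down over the knob.

move_arm --series '[[[0,-0.02,0.02,-0.01,-0.01,-0.34,0.6],[0,-0.02,0.02,-0.01,-0.01,-0.34,0.6],[0,-0.02,0.02,-0.01,-0.01,-0.34,0.6],[0,-0.02,0.02,-0.01,-0.01,-0.32,0.6],[0,0,0,0,0,0,0.25],[0,0,0,0,0,0,0.25],[0,0,0,0,0,0,0.25],[0,0,0,0,0,0,0.25]]]'

```text
time_s: 29.3
tcp_pos: [0.5591, 0.0594, 0.1646]
ee_rot: [[-0.003, 0.192, -0.981], [-0.003, -0.981, -0.192], [-1.0, 0.003, 0.003]]
wrist_force: [0.0, 1.4, -0.8]
gripper_width: 0.276
```

```bash
python3 log.py
```

```text
t 29.3 q [ 22.6  23.2 -18.1   0.2 -48.9  78.3] p [0.5591 0.0594 0.1646] x [-0.003 -0.003 -1.   ] y [ 0.192 -0.981  0.003] F [ 0.   1.4 -0.8] g 0.276
```

move_arm --series '[[[0,0,0,0.03,-0.16,0,0.25],[0,0,0,0.03,-0.16,0,0.25],[0,0,0,0.03,-0.16,0,0.25],[0,0,0,0.03,-0.16,0,0.25],[0,0,0,0.03,-0.16,0,0.25],[0,0,0,0.03,-0.16,0,0.25]]]'

```text
time_s: 30.05
tcp_pos: [0.5715, -0.0014, 0.1651]
ee_rot: [[0.0, 0.192, -0.981], [-0.002, -0.981, -0.192], [-1.0, 0.002, 0.0]]
wrist_force: [1.9, 1.9, -2.4]
gripper_width: 0.252
```

```bash
python3 log.py; python3 - <<'E'
from mv import *
q,p,R=now();print("local",(Rc.T@(p[:2]-BIN)).round(4))
from h import *
p,d,W,K,T=cloud("scene"); cv2.imwrite("pics/s14.png",cv2.resize(p[150:290,220:400,::-1],None,fx=4,fy=4))
E
```

```text
t 30.05 q [ 16.2  23.9 -16.9   0.2 -49.2  84.8] p [ 0.5715 -0.0014  0.1651] x [ 0.    -0.002 -1.   ] y [ 0.192 -0.981  0.002] F [ 1.9  1.9 -2.4] g 0.252
local [-0.0055  0.0555]
```

View pics/s14.png

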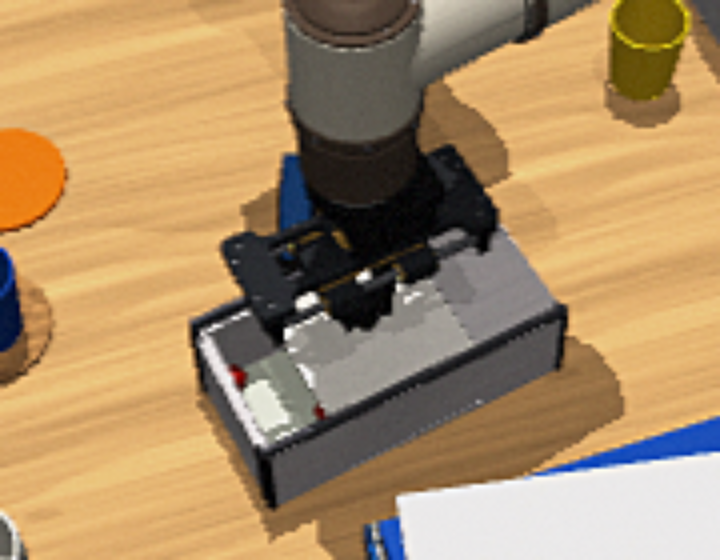

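The cover is sliding and is about half way. I'll carry on to the stop.

move_arm --series '[[[0,0,0,0.04,-0.16,0,0.25],[0,0,0,0.04,-0.16,0,0.25],[0,0,0,0.03,-0.16,0,0.25],[0,0,0,0.03,-0.16,0,0.25],[0,0,0,0.03,-0.12,0,0.25],[0,0,0,0.02,-0.08,0,0.25],[0,0,0,0,0,0,0.25]]]'

```text
time_s: 30.98
tcp_pos: [0.5827, -0.0547, 0.165]
ee_rot: [[-0.002, 0.19, -0.982], [0.001, -0.982, -0.19], [-1.0, -0.001, 0.002]]
wrist_force: [-0.5, 2.4, 0.0]
gripper_width: 0.252
```

```bash
python3 log.py; python3 - <<'E'
from mv import *
q,p,R=now();print("local",(Rc.T@(p[:2]-BIN)).round(4))
E
```

```text
t 30.98 q [ 10.5  25.1 -14.7  -0.1 -50.3  90.6] p [ 0.5827 -0.0547  0.165 ] x [-0.002  0.001 -1.   ] y [ 0.19  -0.982 -0.001] F [-0.5  2.4  0. ] g 0.252
local [-0.0055  0.001 ]
```

Nearly there. A few small pushes until the stop shows in the force.

move_arm --series '[[[0,0,0,0.01,-0.05,0,0.25],[0,0,0,0.01,-0.05,0,0.25],[0,0,0,0.01,-0.05,0,0.25],[0,0,0,0.01,-0.05,0,0.25]]]'

```text
time_s: 31.48
tcp_pos: [0.583, -0.0561, 0.1648]
ee_rot: [[-0.005, 0.191, -0.982], [0.018, -0.981, -0.191], [-1.0, -0.018, 0.001]]
wrist_force: [-2.9, 13.6, 0.9]
gripper_width: 0.249
```

```bash
python3 log.py
```

```text
t 31.48 q [  9.9  25.3 -14.   -1.3 -50.8  92. ] p [ 0.583  -0.0561  0.1648] x [-0.005  0.018 -1.   ] y [ 0.191 -0.981 -0.018] F [-2.9 13.6  0.9] g 0.249
```

The force has risen to 13.6 N, so the cover is at its stop. Release, raise and look.

move_arm --series '[[[0,0,0,0,0,0,0.6],[0,0,0,0,0,0,0.6],[0,0,0,0,0,0,0.6],[0,0,0,0,0,0.3,0.6],[0,0,0,0,0,0.5,0.6],[0,0,0,0,0,0.7,0.6],[0,0,0,-0.5,0,0.7,0.6],[0,0,0,-0.7,0.3,0.3,0.6],[0,0,0,-0.7,0.5,0,0.6],[0,0,0,-0.7,0.5,0,0.6],[0,0,0,0,0.8,0,0.6],[0,0,0,0,0.8,0,0.6],[0,0,0,0,0,0,0.6]]]'

```text
time_s: 33.1
tcp_pos: [0.4212, 0.1148, 0.3205]
ee_rot: [[-0.002, 0.184, -0.983], [0.014, -0.983, -0.184], [-1.0, -0.014, -0.001]]
wrist_force: [-0.1, 0.5, 0.3]
gripper_width: 0.597
```

```bash
python3 log.py; python3 - <<'E'
from mv import *
from h import *
for cam in ("top","scene"):
    p,d,W,K,T=cloud(cam); cv2.imwrite(f"pics/{cam}15.png",p[:,:,::-1])
    for n in ("knob","cup","mug","jar","stapler","sanitiser"):
        for o in spotter.trace(cam,n)[:2]:
            m=o["mask"]&(d>0);X=W[m]
            if n=="knob": t=X[X[:,2]>.108]
            else: t=X[X[:,2]>np.percentile(X[:,2],97)-.008]
            if len(t)<4: continue
            c=cv2.minEnclosingCircle(t[:,:2].astype(np.float32));print(cam,n,round(o["conf"],2),np.round(c[0],3),round(c[1],3),"z",np.percentile(X[:,2],97).round(3),"casefr",(Rc.T@(np.array(c[0])-C)).round(4) if n=="knob" else "")
E
```

```text
t 33.1 q [ 36.3   1.9 -21.3  -0.8 -66.5  64.6] p [0.4212 0.1148 0.3205] x [-0.002  0.014 -1.   ] y [ 0.184 -0.983 -0.014] F [-0.1  0.5  0.3] g 0.597
top cup 0.69 [ 0.443 -0.284] 0.036 z 0.088 casefr 
top mug 0.71 [ 0.676 -0.321] 0.039 z 0.091 casefr 
top jar 0.96 [0.659 0.32 ] 0.024 z 0.089 casefr 
top stapler 0.95 [ 0.413 -0.015] 0.049 z 0.039 casefr 
top sanitiser 0.94 [0.595 0.454] 0.016 z 0.172 casefr 
scene knob 0.62 [ 0.59  -0.058] 0.012 z 0.116 casefr [ 0.0007 -0.0687]
scene cup 0.93 [ 0.444 -0.29 ] 0.036 z 0.088 casefr 
scene cup 0.84 [0.349 0.32 ] 0.036 z 0.08 casefr 
scene mug 0.91 [ 0.678 -0.325] 0.038 z 0.091 casefr 
scene mug 0.71 [ 0.59  -0.058] 0.012 z 0.117 casefr 
scene jar 0.76 [0.661 0.316] 0.026 z 0.088 casefr 
scene jar 0.31 [0.577 0.007] 0.144 z 0.094 casefr 
scene stapler 0.79 [ 0.411 -0.023] 0.05 z 0.04 casefr 
scene sanitiser 0.85 [0.596 0.45 ] 0.015 z 0.17 casefr 
scene sanitiser 0.36 [ 0.59  -0.058] 0.012 z 0.118 casefr
```

View pics/top15.png

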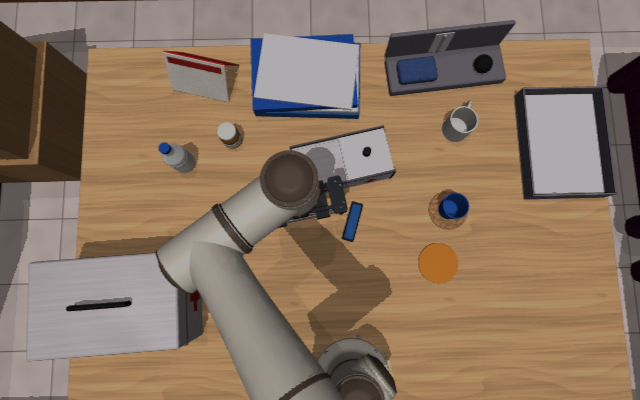

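View pics/scene15.png

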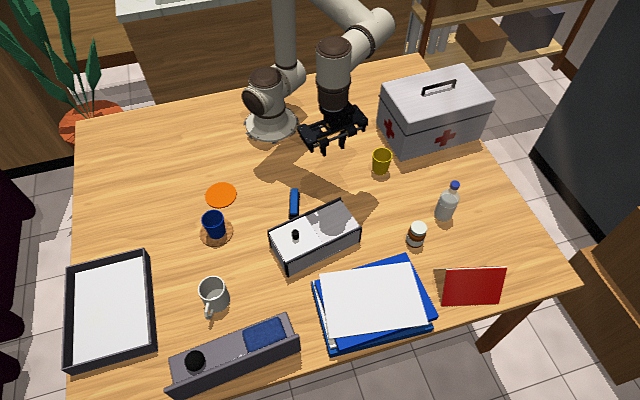

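The cover is shut over the bin: the knob moved 129 mm, measured with one camera, and ended at the force stop. The cup is upright on the cork coaster, the bystanders are unmoved and the arm is clear. I'll hand it in.

```bash
python3 -c "
from station import r
print(r.finish_job()); print(r.sense()['time_s'])"
```

```text
the job is handed in; nothing more can be done
None
the job is handed in; nothing more can be done
```

I poured all six pills into the bin, stood the empty blue cup on the cork coaster and slid the cover shut. The job was handed in at about 33 s; no verdict is reported.

**Last checks:**
- **Pills:** The top camera showed all six in the bin, and the wrist camera showed them again just before I shut the cover. I saw none outside it.
- **Cup:** It is released and upright. The two cameras put it about 3–4 mm from the coaster's centre, with the rim about 87 mm above the desk, as expected.
- **Cover:** I pushed it until the force rose to about 14 N at the stop. By the scene camera, the knob moved 129 mm and ended over the bin's centre within 4 mm, which is about that camera's error.
- **Bystanders:** The mug, jar, stapler and sanitiser bottle are within about 6 mm of their starting positions, which is about the measuring error.

**Disagreements:** The two fixed cameras differ by about 5 mm in y. The top camera's detector missed the knob in the last picture, so its final position comes from the scene camera alone. While the gripper closed on the knob, the tool sat about 11 mm off where I had planned in y; the cover still slid shut.

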